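# Add the missing carrier and square the pile

### The job

Three watch-module carriers lie crooked on one another in the squaring nest. Of the three loose carriers pick the one with the same outline as those in the nest, lay it on top of the pile without dropping it, and push the nest's angle slide fully home, so that all four stand as one square pile against the two fixed stops. Leave the other two carriers and everything else on the bench where they are.

Things in the scene. Friction and masses are not known exactly. Their poses are not given: they have to be found in the camera images.
- nest: squaring nest, fixed: a blue base plate 10 mm thick, 146 x 98 mm, two steel stops at its +x and +y edges, and a diagonal tongue at its (-x, -y) corner that carries the slide. Origin on the underside, below the centre of the squared pile; x along the carriers' length, y across, z up. The pile lies on the plate's top, z = 10 mm
- long_stop (a point): on the long stop's inner face (nest y = +26.6 mm), middle of its length, 22 mm above the bench. The stop is 12 mm thick steel: a foot up to z = 22 mm and two uprights up to z = 56 mm at nest x = -50..-36 and +36..+50 mm; the gap between them leaves room for a finger
- end_stop (a point): on the end stop's inner face (nest x = +50.6 mm), middle of its width, 56 mm above the bench at its top. Steel, 12 mm thick, upright at nest y = -18..+18 mm
- slide (a joint): L-shaped angle slide of the nest, in m: 0 open, 0.040 fully home (hard stop). Runs along the nest's (+x, +y) diagonal, stays where left, 3 to 8 N to push. Home, its inner faces are at nest x = -50.6 mm (arm y -39..+10, z to 56 mm) and y = -26.6 mm (low arm, z to 24 mm; uprights z to 56 mm at x -63..-36 and +36..+50 mm); open, 28.3 mm further to -x and -y
- slide_pad (a point): centre of the rear face of the slide's thumb pad: an upright black ribbed pad 36 mm wide, 14 mm thick, from z = 11 to 60 mm, at the slide's outer corner; the face looks along the nest's (-x, -y) diagonal; the point is 36 mm above the bench and moves with the slide
- pile_1: lowest carrier in the nest, 100 x 52 mm, milled aluminium plate with three dark rubber-lined pockets, thickness 10 mm; origin at the centre of its underside, x along its length, y across its width, z up
- pile_2: second carrier in the nest, 100 x 52 mm, like pile_1
- pile_3: third, topmost carrier in the nest, 100 x 52 mm, like pile_1; its top is 40 mm above the bench
- carrier_a: loose carrier on the bench, 100 x 52 mm, the outline of those in the nest; milled aluminium plate with three dark rubber-lined pockets, thickness 10 mm; origin at the centre of its underside, x along its length, y across its width, z up; 120 g
- carrier_b: loose carrier on the bench, too short: 80 x 52 mm; otherwise like carrier_a
- carrier_c: loose carrier on the bench, too narrow: 100 x 40 mm; otherwise like carrier_a
- nest_fixture: small blue seating nest with two pins, 45 x 70 x 30 mm, a bystander; origin under its centre
- marker: felt marker lying flat, 15 x 127 x 15 mm, a bystander; origin under its centre, y along it
- seal_tin: round white tin, 66 mm across, 30 mm high, a bystander; origin under its centre
- cup_02: grey test cup, 92 mm across, 68 mm high, a bystander; origin under its centre

How it is judged:
By the outcome, as a careful person would: the job done as asked, in the order asked, and still so for the second after the job is handed in, with the robot touching nothing.
It also fails if it takes over 45 s, if anything falls off the work surface, if the arm or the gripper's body presses on something with over 40 N, if the wrist force passes 120 N, or if a joint passes its speed limit or range.

### The arm

A 6-joint arm with a two-finger parallel gripper is mounted at the origin on a cart in front of the work surface, level with it; the furniture and walls round the work are solid. World frame = base frame: x ahead of the robot, y to its left, z up, the work surface at z = 0. Lengths are in m, angles in rad, forces in N, time in s.
With the tool pointing down it reaches from about 0.3 to 0.875 m from the base axis. Payload 4.2 kg.
Tool frame: the origin (TCP) lies midway between the tips of the shut fingers; the grasp point (between the pads) lies bot.grasp_offset behind it (bot.grasp_offset is the distance from the TCP to the grasp point, in m); x points along the fingers, y is the direction in which the jaws open and shut, and the axes are right-handed (so a half turn about x gives the same grasp; the last joint's range is limited). The gripper opens to 85 mm and grips with 20 to 120 N. Pads are 22 mm wide; open, the fingers measure 114 mm over their backs; the gripper's body (76 mm by 85 mm) begins 54 mm behind the grasp point. The pads swing forward as they close: fully open they stand 13 mm farther back than shut.
Start: joints at [1.258, 0.32, 1.565, -0, 1.257, -0.02], TCP at [0.166, 0.551, 0.231] pointing down, gripper open.
Joint ranges: [-3.11, 3.11], [-0.84, 2.01], [0.21, 2.61], [-1.34, 4.49], [0.05, 2.63], [-2.56, 2.56]. Speed limits (rad/s): [2.57, 2.57, 3.14, 3.14, 3.14, 3.14].

### API

Orientations are given as a rotation vector (axis times angle).
In Python, from bench import bot, snapshot, workorder, spotter gives the robot as it stands.
- The arm moves only by the tool servo_tool, never from a script. Its argument "moves" is a list of rows, each an object of numbers: "dx", "dy", "dz": the shift along the tool's x, y, z in cm; "wx", "wy", "wz": the turn, a rotation vector about the tool's x, y, z in rad; "jaw": the closure, from -1 (fully open) to 1 (shut), so that 0 is half open. A call has 1 to 10 rows; each row is the pose to reach, as a shift and turn from the pose measured when the call began, along the tool's axes at that moment; what a row does not reach only later rows make up. A row lasts 1/10 s, in which the tool goes at most 50 mm and 8.59 degrees, less where a joint would pass 70% of its speed; a pose out of reach is approached as far as the arm can. A call with a gripper value outside its range is refused whole. The fingers move at their own pace and stop on an object; "newtons" is the grip in N (left out, the last holds). Time passes only in rows, so rows that repeat a pose let the fingers close. It gives the time, the measured TCP pose, the force and the opening at its end, in the units of the state.
- bot.state(): the state, without advancing time (a new reading comes with each control period).
- snapshot(name): name is "scene" or "top" or "wrist"; returns a dict with "color" (384x512x3 uint8, red, green, blue), "fx", "fy", "cx", "cy" (pixels), "rvec" (rotation vector, rad) and "tvec" (3), from world to camera coordinates, as OpenCV has them; the wrist camera has in their place "hand_eye" (4x4, takes a point from camera to tool coordinates, whose origin is the TCP and whose axes are the tool frame's). Camera axes: x right, y down, z forward; pixel columns grow to the right and rows downward; lengths in m; the calibration is good to about 2 mm. The wrist camera is an equidistant fisheye: a pixel r from the principal point sees the ray r / f radians off the axis. A picture is of the moment at which its call begins: read the wrist's pose just before it. There is no depth.
- workorder.sign_off(): hands the job in, once; it reports no verdict.
Trained networks look in a picture, given as the dict that the camera call returned (one of the last four; its "shot" number tells which), for a name from the list of things; names that differ only in an ending like _2 or _b are one class to them, and where a whole thing is asked for, a point or a joint stands for the part that bears it (a point fixed in the world has none). Each returns a list of dicts, best first, with "conf" (0 to 1); they miss things now and then, are a little off and sometimes report something else, mostly with a low value. They report only what shows in the picture. A call takes as long as a camera call.
- spotter.boxes_of(picture, label): "box" ([left, top, right, bottom] in pixels, round what is visible of it).
The state is a dict: "clock": time; "joints": joint angles; "qvel": joint speeds; "effort": joint torques, N m; "ee_pos": TCP position; "ee_rot": TCP orientation; "force": force on the tool from outside, world axes, zero at the start; "ft_torque": the same for the moment, N m; "finger_gap": finger opening in m.
Only numpy, scipy, OpenCV 4.12 (cv2) and the standard library are available. Lean on these libraries where they do the work, as an engineer would, in place of code of your own. Each camera call takes 0.05 s, during which the arm holds its last target.

## Working session

There is one attempt and no reset: what is moved stays moved. The work goes in short steps, Python scripts to look and compute and a tool call to move; the robot and the scene stay as the last step left them, time stands still between calls to the robot, and variables do not carry over. Pictures are saved under pics/ and viewed, and the job is handed in when it is done.

Besides the shell and the picture viewer there is one more tool, called by a JSON object that holds its "op" and its "data". servo_tool: Moves the arm, as the interface text tells. Its arguments: {"type":"object","properties":{"moves":{"type":"array"},"newtons":{"type":"number"}},"required":["moves"]}

```bash
ls; mkdir -p pics
python3 - <<'E'
from bench import bot, snapshot, workorder, spotter
import cv2
print(bot.state(), bot.grasp_offset)
for n in ("scene","top"):
    s=snapshot(n); cv2.imwrite(f"pics/{n}0.png",cv2.resize(s["color"][:,:,::-1],(800,600),interpolation=cv2.INTER_CUBIC))
    print({k:v for k,v in s.items() if k!="color"})
    for l in ("nest","slide","pile_1","carrier_a","nest_fixture","marker","seal_tin","cup_02"):
        print(l,[(b["box"],round(b["conf"],2)) for b in spotter.boxes_of(s,l)])
E
```

```text
pics
{'clock': 0.0, 'joints': array([ 1.25802175e+00,  3.20279516e-01,  1.56567472e+00, -1.98003091e-05,
        1.25735266e+00, -1.99706595e-02]), 'qvel': array([-0.00181832,  0.00075588,  0.00039536, -0.00123789, -0.00168072,
       -0.00017166]), 'effort': array([ 1.86453974e-03, -4.15540123e+01, -2.34164339e+01,  1.94053391e-04,
        8.19872454e-03, -5.29952882e-07]), 'ee_pos': array([0.16581329, 0.55009012, 0.23049102]), 'ee_rot': array([ 0.22848854,  1.55881678, -0.23115689]), 'force': array([ 0.29026354,  0.44054753, -0.47088591]), 'ft_torque': array([-0.05074426, -0.02644208,  0.01023421]), 'finger_gap': 0.08550886542334757} 0.0187
{'fx': 382.38206657277965, 'fy': 382.38206657277965, 'cx': 255.28788561791384, 'cy': 195.1269749690259, 'rvec': array([ 0.82860829, -2.58608041,  1.03241837]), 'tvec': array([0.44469993, 0.32022378, 0.71684487]), 'shot': 1}
nest [([230.1, 205.6, 310.7, 266.6], 0.7), ([228.3, 123.4, 256.6, 151.6], 0.7)]
slide [([256.9, 209.0, 313.7, 241.5], 0.63), ([260.0, 124.2, 283.5, 145.3], 0.24)]
pile_1 [([248.3, 220.6, 291.3, 246.0], 0.79), ([245.6, 242.4, 
[... 657 characters left out ...]
66.2, 371.9, 203.4], 0.49), ([144.9, 188.4, 194.3, 196.2], 0.23)]
slide [([253.6, 209.1, 278.0, 251.2], 0.54), ([312.9, 107.3, 351.2, 148.1], 0.25)]
pile_1 [([226.6, 208.2, 262.9, 247.9], 0.78), ([254.5, 207.2, 278.0, 252.5], 0.69), ([231.8, 203.6, 248.9, 217.0], 0.58)]
carrier_a [([346.6, 163.7, 368.5, 204.4], 0.9), ([286.5, 198.9, 306.8, 231.1], 0.69), ([337.0, 216.2, 356.9, 253.5], 0.57), ([216.8, 193.9, 279.9, 259.9], 0.55), ([244.1, 205.4, 244.9, 210.7], 0.19)]
nest_fixture [([147.6, 208.7, 179.1, 228.3], 0.68), ([214.7, 192.6, 279.0, 257.4], 0.38)]
marker [([145.0, 191.1, 194.0, 197.5], 0.69)]
seal_tin [([352.6, 129.4, 381.4, 157.4], 0.61)]
cup_02 [([312.2, 103.9, 351.4, 145.7], 0.87)]
```

View pics/scene0.png

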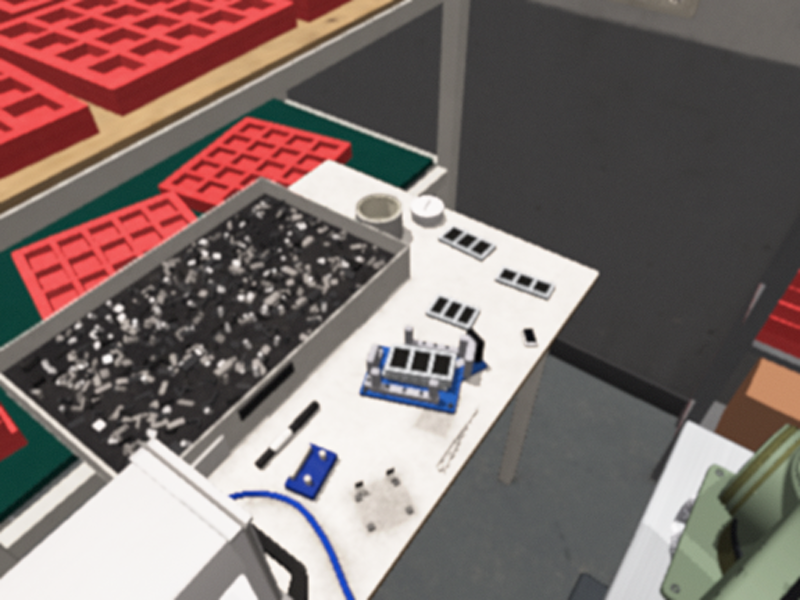

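View pics/top0.png

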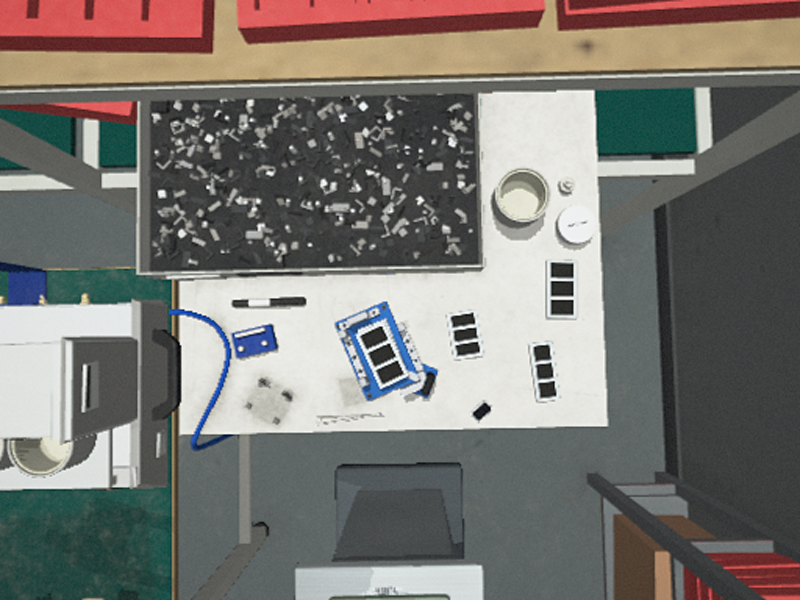

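The top picture shows the nest at (385,350) with a three-carrier pile, and the loose carriers at (562,290), (465,335) and (543,372). Next I'll measure their sizes and look through the wrist camera.

```bash
cat > h.py <<'E'
import numpy as np, cv2
from scipy.spatial.transform import Rotation as R
def ray(s,u,v):
    d=np.array([(u-s["cx"])/s["fx"],(v-s["cy"])/s["fy"],1.])
    M=R.from_rotvec(s["rvec"]).as_matrix(); return -M.T@s["tvec"], M.T@d
def toz(s,u,v,z):
    o,d=ray(s,u,v); return o+d*(z-o[2])/d[2]
def proj(s,P):
    M=R.from_rotvec(s["rvec"]).as_matrix(); p=M@np.asarray(P)+s["tvec"]
    return np.array([s["fx"]*p[0]/p[2]+s["cx"],s["fy"]*p[1]/p[2]+s["cy"]])
# wrist: T = world<-tool
def wT(st):
    T=np.eye(4);T[:3,:3]=R.from_rotvec(st["ee_rot"]).as_matrix();T[:3,3]=st["ee_pos"];return T
def wray(s,T,u,v):
    x=(u-s["cx"])/s["fx"];y=(v-s["cy"])/s["fy"];r=np.hypot(x,y)
    d=np.array([0,0,1.]) if r<1e-9 else np.array([np.sin(r)*x/r,np.sin(r)*y/r,np.cos(r)])
    W=T@s["hand_eye"]; return W[:3,3], W[:3,:3]@d
def wtoz(s,T,u,v,z):
    o,d=wray(s,T,u,v); return o+d*(z-o[2])/d[2]
def wproj(s,T,P):
    W=T@s["hand_eye"]; p=W[:3,:3].T@(np.asarray(P)-W[:3,3]); th=np.arctan2(np.hypot(p[0],p[1]),p[2]); n=np.hypot(p[0],p[1])+1e-12
    return np.array([s["cx"]+s["fx"]*th*p[0]/n,s["cy"]+s["fy"]*th*p[1]/n])
E
python3 - <<'E'
from bench import bot, snapshot, workorder, spotter
from h import *
s=snapshot("top")
print("tcp",proj(s,bot.state()["ee_pos"]),"base",proj(s,[0,0,0]))
for b in ([346.6, 163.7, 368.5, 204.4],[286.5, 198.9, 306.8, 231.1],[337.0, 216.2, 356.9, 253.5],[226,207,263,248]):
    print(toz(s,b[0],b[1],.01),toz(s,b[2],b[3],.01))
st=bot.state(); w=snapshot("wrist"); print({k:v for k,v in w.items() if k!="color"})
print(wT(st).round(3))
cv2.imwrite("pics/w0.png",cv2.resize(w["color"][:,:,::-1],(800,600),interpolation=cv2.INTER_CUBIC))
c=s["color"][150:270,200:390,::-1]; cv2.imwrite("pics/topc.png",cv2.resize(c,None,fx=4.2,fy=4.2,interpolation=cv2.INTER_CUBIC))
for l in ("nest","slide","slide_pad","pile_1","carrier_a"):
    print(l,[(b["box"],round(b["conf"],2)) for b in spotter.boxes_of(w,l)])
E
```

```text
tcp [-26.56112345 402.98037884] base [249.17023206 420.17413727]
[ 0.66881721 -0.27544448  0.01      ] [ 0.5582455  -0.33011752  0.01      ]
[ 0.57768638 -0.11168411  0.01      ] [ 0.49071932 -0.16356812  0.01      ]
[ 0.52860005 -0.24513888  0.01      ] [ 0.42878487 -0.29462616  0.01      ]
[0.55950447 0.05071965 0.01      ] [ 0.44841759 -0.04597175  0.01      ]
{'fx': 297.3186396354542, 'fy': 297.3186396354542, 'cx': 252.07583454587217, 'cy': 190.0925759586741, 'hand_eye': array([[ 3.35831521e-04, -3.07943650e-01,  9.51404538e-01,
        -1.42820575e-01],
       [ 9.99999825e-01, -3.60905500e-04, -4.69800175e-04,
        -1.07155570e-03],
       [ 4.88039111e-04,  9.51404529e-01,  3.07943475e-01,
        -7.83700911e-02],
       [ 0.00000000e+00,  0.00000000e+00,  0.00000000e+00,
         1.00000000e+00]]), 'shot': 4}
[[ 0.     0.289  0.957  0.166]
 [ 0.     0.957 -0.289  0.551]
 [-1.     0.     0.     0.231]
 [ 0.     0.     0.     1.   ]]
nest [([1.7, 341.6, 19.3, 366.4], 0.69), ([90.8, 372.0, 108.1, 382.1], 0.52)]
slide []
slide_pad []
pile_1 []
carrier_a [([1.3, 339.6, 14.8, 365.0], 0.48)]
```

View pics/w0.png

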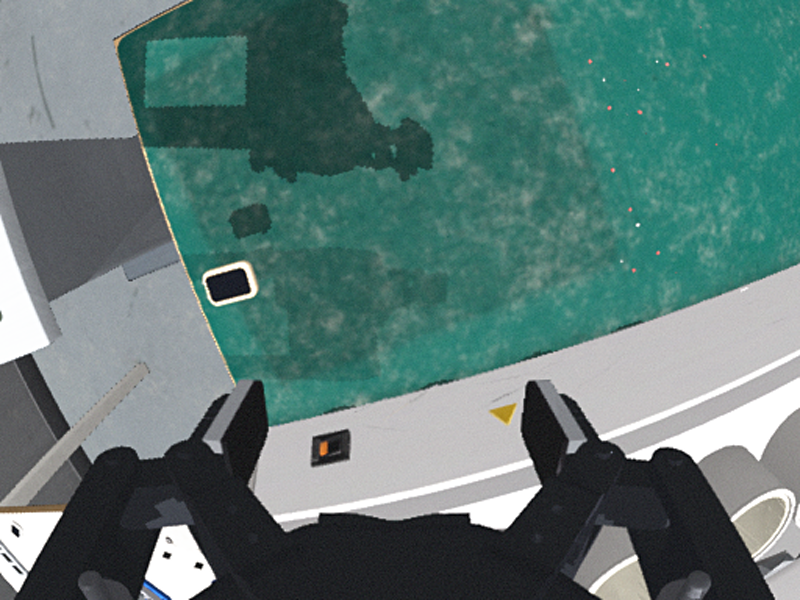

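View pics/topc.png

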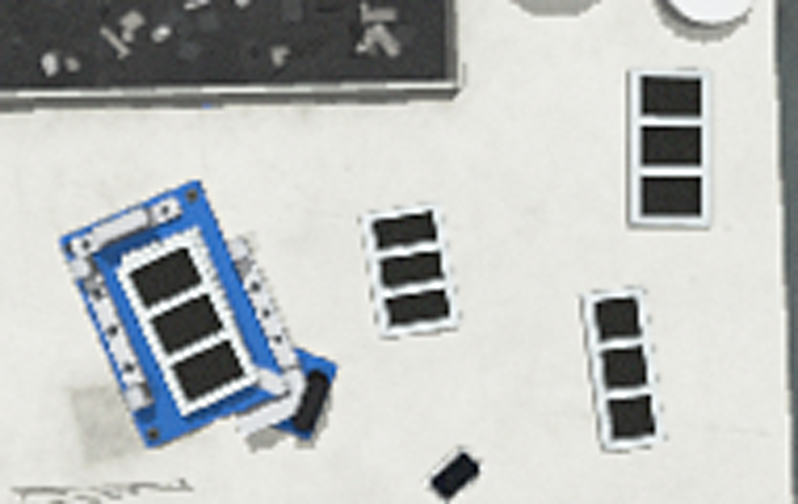

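Run:
```python
from bench import bot, snapshot
from h import *
s=snapshot("scene");t=snapshot("top")
print("cams",ray(s,0,0)[0],ray(t,0,0)[0])
k=1/1.5625
def tri(a,b):
    o1,d1=ray(s,a[0]*k,a[1]*k);o2,d2=ray(t,b[0]*k,b[1]*k)
    A=np.stack([d1,-d2],1);x=np.linalg.lstsq(A,o2-o1,rcond=None)[0]
    p,q=o1+d1*x[0],o2+d2*x[1];return ((p+q)/2).round(3),np.linalg.norm(p-q).round(3)
print("machine far corner",tri((150,447),(137,302)))
print("machine front",tri((247,520),(137,488)))
print("bin corner",tri((410,243),(480,268)), tri((105,465),(140,272)))
print("bench corner",tri((597,270),(607,426)))
print("post", tri((690,405),(590,475)))
print("upright shelf",tri((440,165),(605,225)))
print("cup",tri((380,205),(522,190)))
for p in ((590,475),(720,590)): print([toz(t,p[0]*k,p[1]*k,z).round(2) for z in (-.8,0,.5)])
for P in ([0,0,0],[0,0,.3],[0,.0,.6]): print(proj(s,P)/k,proj(t,P)/k)
```

```text
cams [0.20195744 0.46991176 0.74334648] [ 0.53848862 -0.05284958  1.0185594 ]
machine far corner (array([0.602, 0.352, 0.181]), np.float64(0.025))
machine front (array([0.387, 0.339, 0.274]), np.float64(0.105))
bin corner (array([ 0.64, -0.16,  0.09]), np.float64(0.002)) (array([0.656, 0.381, 0.128]), np.float64(0.042))
bench corner (array([ 0.377, -0.377,  0.004]), np.float64(0.003))
post (array([ 0.169, -0.46 , -0.339]), np.float64(0.087))
upright shelf (array([ 0.702, -0.35 ,  0.118]), np.float64(0.003))
cup (array([ 0.766, -0.237,  0.068]), np.float64(0.009))
[array([ 0.1 , -0.58, -0.8 ]), array([ 0.29, -0.35,  0.  ]), array([ 0.41, -0.2 ,  0.5 ])]
[array([-0.25, -0.95, -0.8 ]), array([ 0.1 , -0.56,  0.  ]), array([ 0.31, -0.31,  0.5 ])]
[769.53340879 571.7842786 ] [389.32848759 656.52208949]
[927.30997904 439.97284816] [378.66609776 796.73029202]
[1327.01115428  106.05011445] [ 351.56568358 1153.09508649]
```

{"op": "servo_tool", "data": {"moves": [{"dx":-5},{"dx":-10},{"dx":-15},{"dx":-20},{"dx":-20}]}}

```text
schema error: expected keys dx, dy, dz, wx, wy, wz, jaw
```

{"op": "servo_tool", "data": {"moves": [{"dx":-5,"dy":0,"dz":0,"wx":0,"wy":0,"wz":0,"jaw":-1},{"dx":-10,"dy":0,"dz":0,"wx":0,"wy":0,"wz":0,"jaw":-1},{"dx":-15,"dy":0,"dz":0,"wx":0,"wy":0,"wz":0,"jaw":-1},{"dx":-20,"dy":0,"dz":0,"wx":0,"wy":0,"wz":0,"jaw":-1},{"dx":-20,"dy":0,"dz":0,"wx":0,"wy":0,"wz":0,"jaw":-1}]}}

```text
clock: 1.85
ee_pos: [0.1665, 0.5521, 0.4395]
ee_rot: [0.242, 1.556, -0.218]
force: [-0.4, -0.0, 1.2]
finger_gap: 0.0851
```

{"op": "servo_tool", "data": {"moves": [{"dx":0,"dy":-3.8,"dz":3.2,"wx":0.145,"wy":0,"wz":0,"jaw":-1},{"dx":0,"dy":-7.6,"dz":6.4,"wx":0.29,"wy":0,"wz":0,"jaw":-1},{"dx":0,"dy":-11.4,"dz":9.6,"wx":0.435,"wy":0,"wz":0,"jaw":-1},{"dx":0,"dy":-15.2,"dz":12.8,"wx":0.58,"wy":0,"wz":0,"jaw":-1},{"dx":0,"dy":-19,"dz":16,"wx":0.725,"wy":0,"wz":0,"jaw":-1},{"dx":0,"dy":-22.8,"dz":19.2,"wx":0.87,"wy":0,"wz":0,"jaw":-1},{"dx":0,"dy":-26.6,"dz":22.4,"wx":1.015,"wy":0,"wz":0,"jaw":-1},{"dx":0,"dy":-30.4,"dz":25.6,"wx":1.16,"wy":0,"wz":0,"jaw":-1},{"dx":0,"dy":-34.2,"dz":28.8,"wx":1.305,"wy":0,"wz":0,"jaw":-1},{"dx":0,"dy":-38,"dz":32,"wx":1.45,"wy":0,"wz":0,"jaw":-1}]}}

```text
clock: 2.85
ee_pos: [0.3632, 0.094, 0.4335]
ee_rot: [1.353, 1.128, -1.328]
force: [0.6, 0.4, 0.2]
finger_gap: 0.0855
```

{"op": "servo_tool", "data": {"moves": [{"dx":1.2,"dy":2,"dz":2.6,"wx":0.145,"wy":0,"wz":0,"jaw":-1},{"dx":2.4,"dy":4,"dz":5.2,"wx":0.29,"wy":0,"wz":0,"jaw":-1},{"dx":3.6,"dy":6,"dz":7.8,"wx":0.435,"wy":0,"wz":0,"jaw":-1},{"dx":4.8,"dy":8,"dz":10.4,"wx":0.58,"wy":0,"wz":0,"jaw":-1},{"dx":6,"dy":10,"dz":13,"wx":0.725,"wy":0,"wz":0,"jaw":-1},{"dx":7.2,"dy":12,"dz":15.6,"wx":0.87,"wy":0,"wz":0,"jaw":-1},{"dx":8.4,"dy":14,"dz":18.2,"wx":1.015,"wy":0,"wz":0,"jaw":-1},{"dx":9.6,"dy":16,"dz":20.8,"wx":1.16,"wy":0,"wz":0,"jaw":-1},{"dx":11,"dy":18,"dz":23.6,"wx":1.3,"wy":0,"wz":0,"jaw":-1},{"dx":11,"dy":18,"dz":23.6,"wx":1.3,"wy":0,"wz":0,"jaw":-1}]}}

```text
clock: 3.85
ee_pos: [0.4995, -0.1712, 0.3168]
ee_rot: [2.185, 0.113, -2.182]
force: [-1.3, 0.5, -0.6]
finger_gap: 0.0852
```

Run:
```python
from bench import bot, snapshot, workorder, spotter
from h import *
st=bot.state(); w=snapshot("wrist"); T=wT(st)
print(st["clock"],st["joints"].round(2),T.round(4).tolist())
np.save("w1.npy",w["color"]);np.save("T1.npy",T)
cv2.imwrite("pics/w1.png",cv2.resize(w["color"][:,:,::-1],(800,600),interpolation=cv2.INTER_CUBIC))
```

```text
3.85 [-0.36  0.2   1.51  0.01  1.43  1.12] [[0.0008, 0.0881, -0.9961, 0.4995], [0.0155, -0.996, -0.0881, -0.1712], [-0.9999, -0.0154, -0.0022, 0.3168], [0.0, 0.0, 0.0, 1.0]]
```

View pics/w1.png

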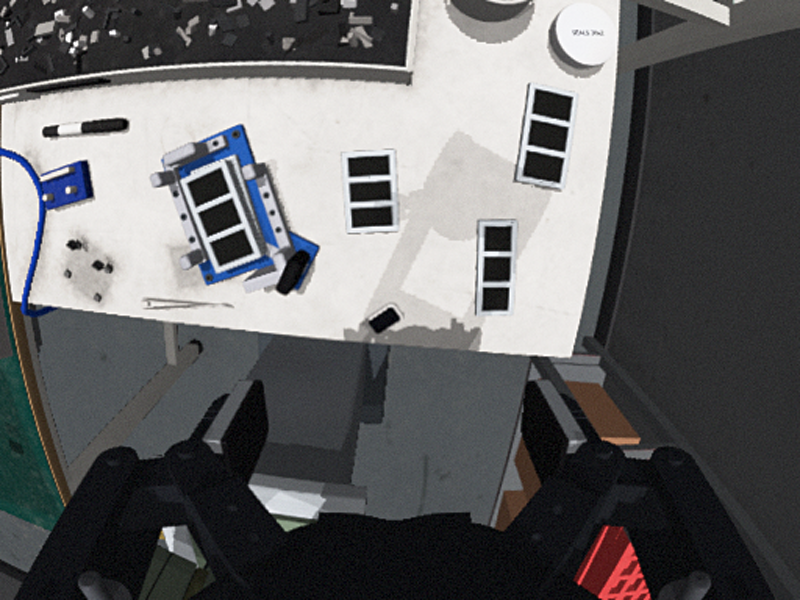

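The wrist view shows all three loose carriers: the right-hand one at (547,135) is the long, wide one, 80x52 is at (370,190), and 100x40 at (496,265). The nest is at (225,205), with the slide pad at (293,270). I'll rectify the picture for metric poses.

```bash
cat >> h.py <<'E'
def rectify(w,T,x0,x1,y0,y1,z,res=0.0005,up=None):
    # rows: x decreasing (up=+x); cols: y decreasing
    xs=np.arange(x1,x0,-res);ys=np.arange(y1,y0,-res)
    X,Y=np.meshgrid(xs,ys,indexing="ij")
    W=T@w["hand_eye"];P=np.stack([X,Y,np.full_like(X,z)],-1)-W[:3,3];p=P@W[:3,:3]
    n=np.hypot(p[...,0],p[...,1])+1e-12;th=np.arctan2(n,p[...,2])
    mx=(w["cx"]+w["fx"]*th*p[...,0]/n).astype(np.float32);my=(w["cy"]+w["fy"]*th*p[...,1]/n).astype(np.float32)
    return cv2.remap(w["color"],mx,my,cv2.INTER_CUBIC)
def pockets(img,x1,y1,res=0.0005,thr=75,amin=150e-6,amax=900e-6):
    g=cv2.cvtColor(img,cv2.COLOR_RGB2GRAY);m=(g<thr).astype(np.uint8)
    m=cv2.morphologyEx(m,cv2.MORPH_OPEN,np.ones((5,5),np.uint8))
    out=[]
    for c in cv2.findContours(m,cv2.RETR_EXTERNAL,cv2.CHAIN_APPROX_NONE)[0]:
        a=cv2.contourArea(c)*res*res
        if not amin<a<amax: continue
        r=cv2.minAreaRect(c)
        if a<0.8*r[1][0]*r[1][1]*res*res: continue
        (u,v)=r[0]; b=cv2.boxPoints(r)
        bw=np.stack([x1-b[:,1]*res,y1-b[:,0]*res],1)
        out.append((np.array([x1-v*res,y1-u*res]),np.sort(np.array(r[1]))*res*1e3,bw))
    return out
E
python3 - <<'E'
from bench import bot, snapshot
from h import *
w=snapshot("wrist");T=wT(bot.state())
for z,(x0,x1,y0,y1) in ((.01,(.35,.72,-.38,-.09)),(.04,(.38,.62,-.12,.1))):
    im=rectify(w,T,x0,x1,y0,y1,z)
    print(z)
    for c,s,b in pockets(im,x1,y1): print(c.round(4),s.round(1))
    cv2.imwrite(f"pics/rect{int(z*1000)}.png",im[:,:,::-1])
E
```

```text
0.01
[ 0.4077 -0.1646] [17.2 30.5]
[ 0.4423 -0.2771] [24.2 27.2]
[ 0.4739 -0.2737] [25.  26.9]
[ 0.5052 -0.2702] [24.7 26.8]
[ 0.5144 -0.1433] [18.3 39.1]
[ 0.5393 -0.1399] [18.1 39.1]
[ 0.5638 -0.1365] [17.9 38.7]
0.04
[ 0.3868 -0.083 ] [12.5 73. ]
[0.5451 0.0599] [11.8 15.8]
```

View pics/rect10.png

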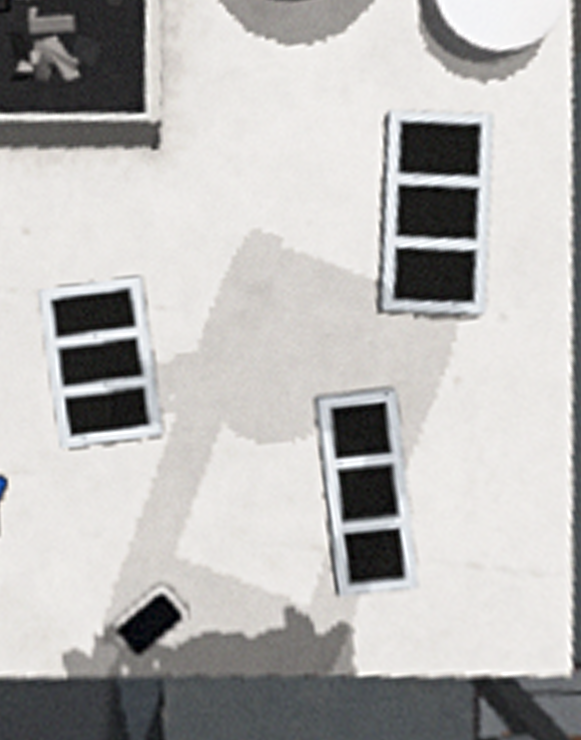

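View pics/rect40.png

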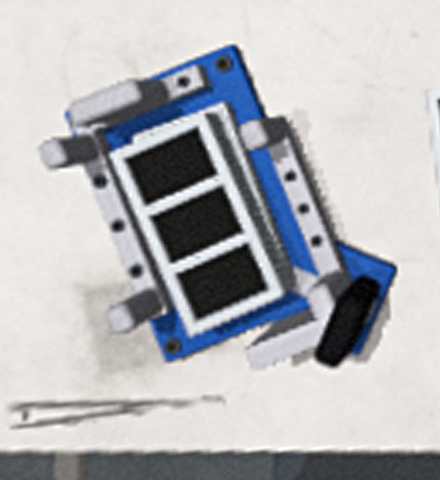

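```bash
cat > m.py <<'E'
from bench import bot, snapshot
from h import *
w=snapshot("wrist");st=bot.state();T=wT(st)
for z,(x0,x1,y0,y1) in ((.01,(.5,.72,-.38,-.24)),(.04,(.38,.62,-.07,.08))):
    im=rectify(w,T,x0,x1,y0,y1,z)
    P=[p for p in pockets(im,x1,y1,amax=1250e-6,amin=700e-6)]
    P.sort(key=lambda p:p[0][0])
    for c,s,b in P: print(z,c.round(4),s.round(1))
    if len(P)==3:
        d=P[2][0]-P[0][0]; print("centre",np.mean([p[0] for p in P],0).round(4),"yaw",np.degrees(np.arctan2(d[1],d[0])).round(2),"pitch",np.linalg.norm(d)/2)
E
python3 m.py
```

```text
0.01 [ 0.5825 -0.3077] [25.2 38.8]
0.01 [ 0.6141 -0.3088] [25.  38.6]
0.01 [ 0.6456 -0.3103] [24.7 38.4]
centre [ 0.6141 -0.3089] yaw -2.27 pitch 0.03160518848351048
0.04 [ 0.4797 -0.0116] [24.6 38.8]
0.04 [0.5083 0.001 ] [24.8 38.7]
0.04 [0.5372 0.0137] [24.8 38.7]
centre [0.5084 0.001 ] yaw 23.75 pitch 0.03139979527510945
```

```bash
cat >> h.py <<'E'
def pose(pos,yyaw):
    a=np.radians(yyaw);y=np.array([np.cos(a),np.sin(a),0]);x=np.array([0,0,-1.]);return np.stack([x,y,np.cross(x,y)],1),np.array(pos)
def delta(st,pos,yyaw):
    M,p=pose(pos,yyaw);T=wT(st);M0=T[:3,:3]
    d=M0.T@(p-T[:3,3]);r=R.from_matrix(M0.T@M).as_rotvec()
    print("cm",(d*100).round(2),"w",r.round(3)); return d,r
E
python3 - <<'E'
from bench import bot
from h import *
st=bot.state()
c=np.array([.6141,-.3089]);a=np.radians(-2.27);g=c-.008*np.array([np.cos(a),np.sin(a)]);print(g)
delta(st,[g[0],g[1],.12],-92.27)
E
```

```text
[ 0.60610628 -0.30858313]
cm [19.83 15.3  -9.22] w [ 0.133 -0.005  0.016]
```

{"op": "servo_tool", "data": {"moves": [{"dx":4,"dy":3.1,"dz":-1.8,"wx":0.03,"wy":0,"wz":0.004,"jaw":-1},{"dx":8,"dy":6.2,"dz":-3.7,"wx":0.06,"wy":0,"wz":0.008,"jaw":-1},{"dx":12,"dy":9.3,"dz":-5.5,"wx":0.09,"wy":-0.003,"wz":0.012,"jaw":-1},{"dx":16,"dy":12.3,"dz":-7.4,"wx":0.12,"wy":-0.005,"wz":0.016,"jaw":-1},{"dx":19.8,"dy":15.3,"dz":-9.2,"wx":0.133,"wy":-0.005,"wz":0.016,"jaw":-1},{"dx":19.8,"dy":15.3,"dz":-9.2,"wx":0.133,"wy":-0.005,"wz":0.016,"jaw":-1},{"dx":19.8,"dy":15.3,"dz":-9.2,"wx":0.133,"wy":-0.005,"wz":0.016,"jaw":-1}]}}

```text
clock: 4.7
ee_pos: [0.6055, -0.3081, 0.1185]
ee_rot: [-2.198, 0.041, 2.204]
force: [-1.1, 0.1, -0.3]
finger_gap: 0.0853
```

```bash
python3 m.py
python3 - <<'E'
from bench import bot, snapshot
from h import *
st=bot.state();w=snapshot("wrist");T=wT(st)
print(T.round(4).tolist(),st["force"])
cv2.imwrite("pics/w2.png",cv2.resize(w["color"][:,:,::-1],(800,600),interpolation=cv2.INTER_CUBIC))
E
```

```text
0.01 [ 0.5819 -0.3076] [25.6 39.8]
0.01 [ 0.6137 -0.3089] [25.3 39.8]
0.01 [ 0.6454 -0.3102] [25.5 40. ]
centre [ 0.6137 -0.3089] yaw -2.35 pitch 0.03177893449408395
0.04 [ 0.4789 -0.0101] [25.1 36.9]
[[-0.0003, -0.0383, -0.9993, 0.6059], [0.0005, -0.9993, 0.0383, -0.3077], [-1.0, -0.0005, 0.0003, 0.1207], [0.0, 0.0, 0.0, 1.0]] [ 0.12540673  0.62890364 -0.12532736]
```

View pics/w2.png

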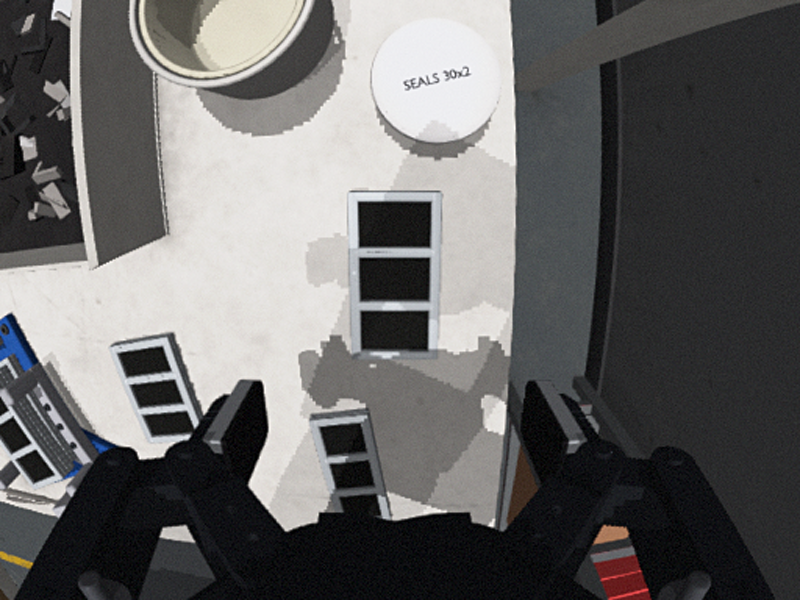

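{"op": "servo_tool", "data": {"moves": [{"dx":3,"dy":0.07,"dz":0,"wx":0.001,"wy":0,"wz":0,"jaw":-0.46},{"dx":6,"dy":0.07,"dz":0,"wx":0.001,"wy":0,"wz":0,"jaw":-0.46},{"dx":8,"dy":0.07,"dz":0,"wx":0.001,"wy":0,"wz":0,"jaw":-0.46},{"dx":9,"dy":0.07,"dz":0,"wx":0.001,"wy":0,"wz":0,"jaw":-0.46},{"dx":9.5,"dy":0.07,"dz":0,"wx":0.001,"wy":0,"wz":0,"jaw":-0.46},{"dx":9.5,"dy":0.07,"dz":0,"wx":0.001,"wy":0,"wz":0,"jaw":-0.46}], "newtons": 30}}

```text
clock: 5.4
ee_pos: [0.6069, -0.3083, 0.0286]
ee_rot: [-2.207, 0.044, 2.199]
force: [0.7, -0.0, -0.1]
finger_gap: 0.0619
```

Run:
```python
from bench import bot, snapshot
from h import *
st=bot.state();w=snapshot("wrist");T=wT(st)
print(st["ee_pos"],st["force"],st["finger_gap"])
cv2.imwrite("pics/w3.png",cv2.resize(w["color"][:,:,::-1],(800,600),interpolation=cv2.INTER_CUBIC))
delta(st,[.6057,-.3086,0],-92.35)
```

```text
[ 0.60686571 -0.30825187  0.02861297] [ 0.66710616 -0.04114562 -0.14089324] 0.061851854175873695
cm [2.86 0.04 0.13] w [ 0.003 -0.004 -0.001]
```

View pics/w3.png

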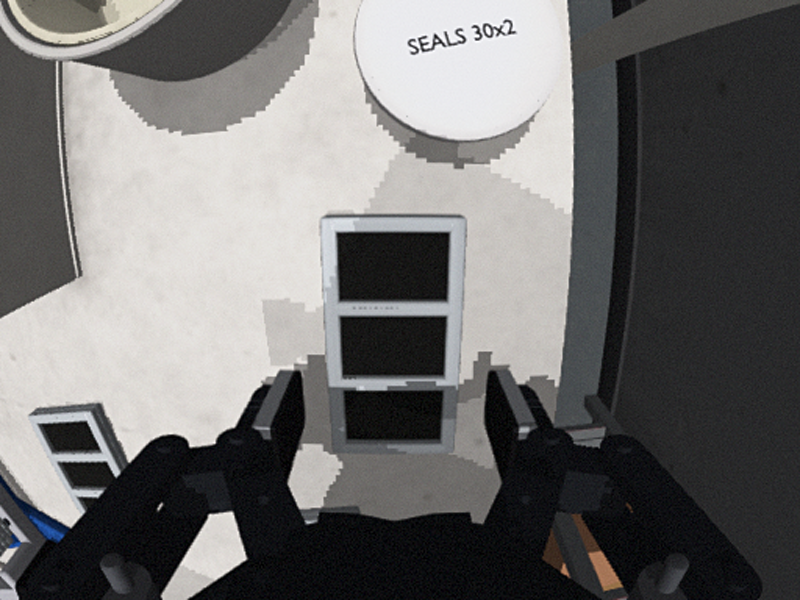

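The carrier is centred between the pads. I'll lower the gripper.

{"op": "servo_tool", "data": {"moves": [{"dx":1.2,"dy":0.03,"dz":0.05,"wx":0,"wy":0,"wz":0,"jaw":-0.46},{"dx":2,"dy":0.03,"dz":0.05,"wx":0,"wy":0,"wz":0,"jaw":-0.46},{"dx":2.4,"dy":0.03,"dz":0.05,"wx":0,"wy":0,"wz":0,"jaw":-0.46},{"dx":2.7,"dy":0.03,"dz":0.05,"wx":0,"wy":0,"wz":0,"jaw":-0.46},{"dx":2.8,"dy":0.03,"dz":0.05,"wx":0,"wy":0,"wz":0,"jaw":-0.46},{"dx":2.8,"dy":0.03,"dz":0.05,"wx":0,"wy":0,"wz":0,"jaw":-0.46}]}}

```text
clock: 6.05
ee_pos: [0.6067, -0.3089, 0.0007]
ee_rot: [-2.207, 0.044, 2.198]
force: [0.4, 0.4, 0.1]
finger_gap: 0.0626
```

{"op": "servo_tool", "data": {"moves": [{"dx":0.2,"dy":0,"dz":0,"wx":0,"wy":0,"wz":0,"jaw":-0.46},{"dx":0.2,"dy":0,"dz":0,"wx":0,"wy":0,"wz":0,"jaw":0},{"dx":0.2,"dy":0,"dz":0,"wx":0,"wy":0,"wz":0,"jaw":0},{"dx":0.2,"dy":0,"dz":0,"wx":0,"wy":0,"wz":0,"jaw":0},{"dx":0.2,"dy":0,"dz":0,"wx":0,"wy":0,"wz":0,"jaw":0}], "newtons": 35}}

```text
clock: 6.55
ee_pos: [0.6068, -0.3089, -0.0012]
ee_rot: [-2.207, 0.045, 2.198]
force: [0.4, -1.0, -0.1]
finger_gap: 0.0507
```

{"op": "servo_tool", "data": {"moves": [{"dx":-0.5,"dy":0,"dz":0,"wx":0,"wy":0,"wz":0,"jaw":0.05},{"dx":-2,"dy":0,"dz":0,"wx":0,"wy":0,"wz":0,"jaw":0.05},{"dx":-5,"dy":0,"dz":0,"wx":0,"wy":0,"wz":0,"jaw":0.05},{"dx":-8,"dy":0,"dz":0,"wx":0,"wy":0,"wz":0,"jaw":0.05},{"dx":-12,"dy":0,"dz":0,"wx":0,"wy":0,"wz":0,"jaw":0.05},{"dx":-16,"dy":0,"dz":0,"wx":0,"wy":0,"wz":0,"jaw":0.05},{"dx":-16,"dy":0,"dz":0,"wx":0,"wy":0,"wz":0,"jaw":0.05}]}}

```text
clock: 7.25
ee_pos: [0.6094, -0.3104, 0.1675]
ee_rot: [-2.225, 0.052, 2.187]
force: [0.7, -1.6, -0.3]
finger_gap: 0.0514
```

Run:
```python
from bench import bot, snapshot
from h import *
st=bot.state();w=snapshot("wrist");T=wT(st)
print(st["ee_pos"],st["force"],st["finger_gap"])
cv2.imwrite("pics/w4.png",cv2.resize(w["color"][:,:,::-1],(800,600),interpolation=cv2.INTER_CUBIC))
# pockets in tool frame: carrier plane at tool x ~ -0.00?  
z=st["ee_pos"][2]+.0105
im=rectify(w,T,.5,.7,-.38,-.24,z); cv2.imwrite("pics/r4.png",im[:,:,::-1])
for c,s,b in pockets(im,.7,-.24,amax=1300e-6,amin=300e-6): print(c.round(4),s.round(1), ((c-st["ee_pos"][:2])*1000).round(1))
```

```text
[ 0.60940532 -0.31035571  0.16745458] [ 0.71275302 -1.6123753  -0.30403018] 0.051366857914633676
[ 0.5854 -0.3106] [24.2 39.9] [-24.   -0.2]
[ 0.6164 -0.3117] [24.7 39.7] [ 7.  -1.3]
[ 0.6478 -0.3128] [25. 40.] [38.4 -2.5]
```

View pics/w4.png

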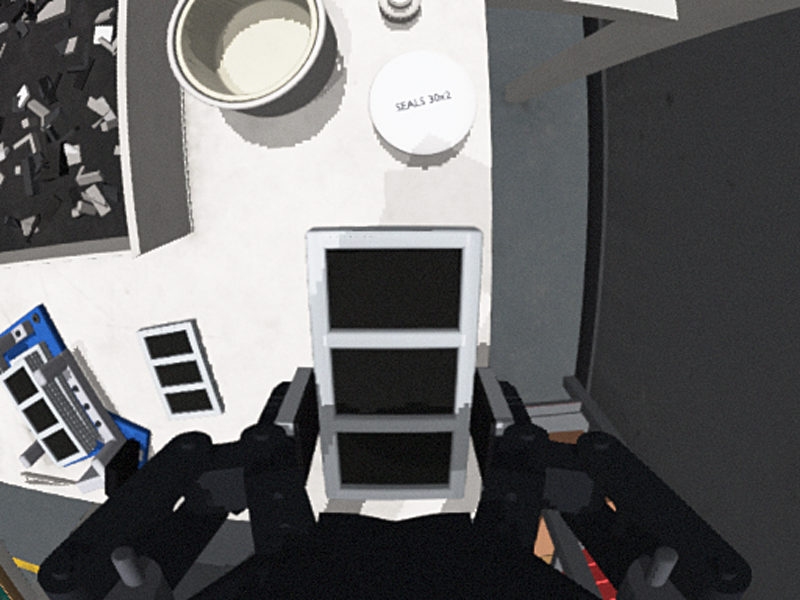

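Carrier_a is held level at (393,365). Next I'll find the nest frame from the earlier survey picture, using the tops of the stops at z = 56 mm.

Run:
```python
from bench import bot, snapshot
from h import *
w=snapshot("wrist");w=dict(w);w["color"]=np.load("w1.npy");T=np.load("T1.npy")
x0,x1,y0,y1=.40,.60,-.11,.10
im=rectify(w,T,x0,x1,y0,y1,.056,res=.0004)
cv2.imwrite("pics/r56.png",cv2.resize(im[:,:,::-1],None,fx=1.2,fy=1.2))
im=rectify(w,T,x0,x1,y0,y1,.010,res=.0004)
cv2.imwrite("pics/r10.png",cv2.resize(im[:,:,::-1],None,fx=1.2,fy=1.2))
```

```text
(no output)
```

View pics/r56.png

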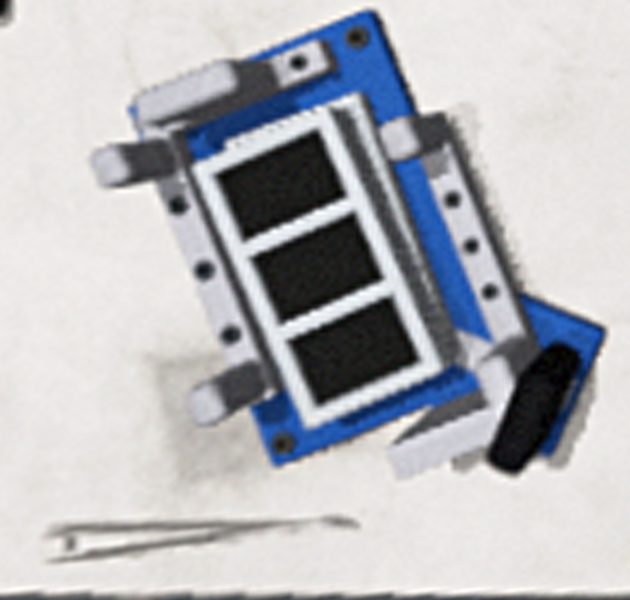

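View pics/r10.png

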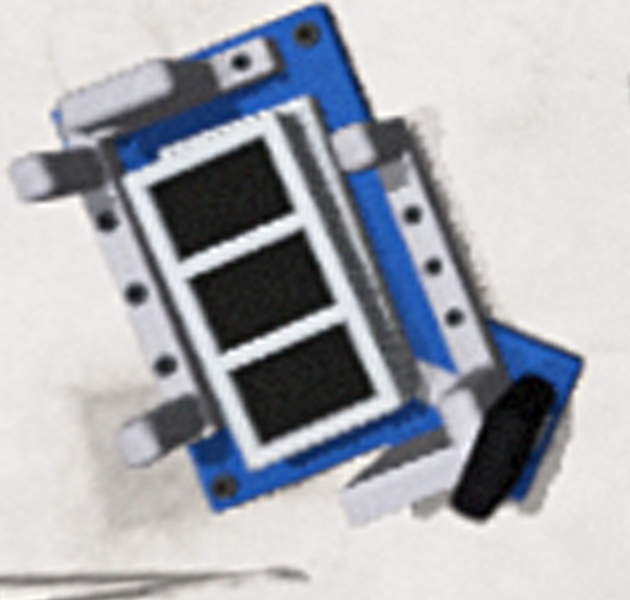

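Run:
```python
from bench import bot, snapshot
from h import *
w=snapshot("wrist");st=bot.state();T=wT(st);print(T.round(4).tolist())
wz=dict(w);wz["color"]=np.load("w1.npy");T1=np.load("T1.npy")
x0,x1,y0,y1=.38,.62,-.13,.12;res=.0004
im=rectify(wz,T1,x0,x1,y0,y1,.056,res=res)
lab=cv2.cvtColor(im,cv2.COLOR_RGB2GRAY).astype(np.float32)
gx=cv2.Sobel(cv2.GaussianBlur(lab,(0,0),1.5),cv2.CV_32F,1,0);gy=cv2.Sobel(cv2.GaussianBlur(lab,(0,0),1.5),cv2.CV_32F,0,1)
G=np.hypot(gx,gy);G=np.minimum(G,60)
rects=[(36,50,26.6,38.6),(-50,-36,26.6,38.6),(50.6,62.6,-18,18)]
pts=[]
for a,b,c,d in rects:
    for t in np.linspace(0,1,25):
        pts+= [(a+(b-a)*t,c),(a+(b-a)*t,d),(a,c+(d-c)*t),(b,c+(d-c)*t)]
pts=np.array(pts)/1e3
def sc(p):
    a=np.radians(p[2]);X=p[0]+pts[:,0]*np.cos(a)-pts[:,1]*np.sin(a);Y=p[1]+pts[:,0]*np.sin(a)+pts[:,1]*np.cos(a)
    return cv2.remap(G,((y1-Y)/res).astype(np.float32),((x1-X)/res).astype(np.float32),cv2.INTER_LINEAR).mean()
best=max(((sc((x,y,a)),x,y,a) for x in np.arange(.510,.527,.001) for y in np.arange(.008,.025,.001) for a in np.arange(20,27,.5)))
print(best)
from scipy.optimize import minimize
r=minimize(lambda p:-sc((p[0]/1e3,p[1]/1e3,p[2])),[best[1]*1e3,best[2]*1e3,best[3]],method="Nelder-Mead");print(r.x,-r.fun)
# held carrier in tool frame
z=st["ee_pos"][2]+.0112
img=rectify(w,T,.5,.7,-.38,-.24,z)
P=sorted(pockets(img,.7,-.24,amax=1300e-6,amin=300e-6),key=lambda p:p[0][0])
c=np.mean([p[0] for p in P],0);d=P[2][0]-P[0][0];cyaw=np.degrees(np.arctan2(d[1],d[0]))
off=T[:3,:3].T@(np.array([c[0],c[1],z])-T[:3,3]);yy=np.degrees(np.arctan2(T[1,1],T[0,1]))
print("held off",off,"cyaw",cyaw,"yyaw",yy, len(P))
N=r.x;np.save("nest.npy",N);a=np.radians(N[2])
tgt=np.array([N[0]/1e3,N[1]/1e3])+np.array([[np.cos(a),-np.sin(a)],[np.sin(a),np.cos(a)]])@[-.009,-.008]
ny=N[2]+yy-cyaw
M,_=pose([0,0,0],ny);tc=tgt-(M@off)[:2];print("tcp",tc,"yyaw",ny)
delta(st,[tc[0],tc[1],.13],ny)
# overlay
o=im.copy()
X=N[0]/1e3+pts[:,0]*np.cos(a)-pts[:,1]*np.sin(a);Y=N[1]/1e3+pts[:,0]*np.sin(a)+pts[:,1]*np.cos(a)
for u,v in zip((y1-Y)/res,(x1-X)/res): cv2.circle(o,(int(u),int(v)),0,(255,0,0),-1)
cv2.imwrite("pics/ov.png",o[:,:,::-1])
```

```text
[[0.0038, -0.0387, -0.9992, 0.6056], [-0.0016, -0.9992, 0.0387, -0.3083], [-1.0, 0.0014, -0.0039, 0.159], [0.0, 0.0, 0.0, 1.0]]
(np.float32(49.553345), np.float64(0.517), np.float64(0.017000000000000008), np.float64(22.0))
[517.1563262   16.57599222  22.3110631 ] 50.50920486450195
held off [-0.01116839  0.00116095 -0.00769832] cyaw -1.9852097363097216 yyaw -92.2189802110523 3
tcp [0.50429697 0.00394055] yyaw -67.92270737897893
cm [  2.81 -30.82  11.34] w [-0.424 -0.004 -0.002]
```

View pics/ov.png

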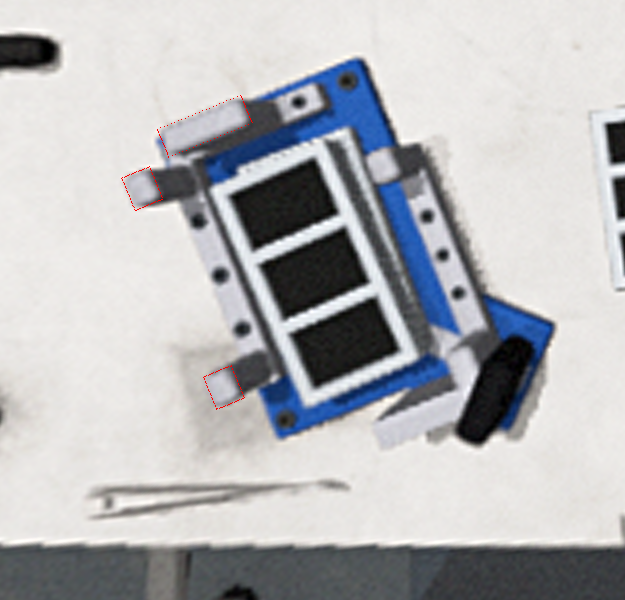

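{"op": "servo_tool", "data": {"moves": [{"dx":0,"dy":-1.5,"dz":0.6,"wx":-0.02,"wy":0,"wz":0,"jaw":0.05},{"dx":0,"dy":-4.5,"dz":1.7,"wx":-0.06,"wy":0,"wz":0,"jaw":0.05},{"dx":0.3,"dy":-8.5,"dz":3.2,"wx":-0.12,"wy":0,"wz":0,"jaw":0.05},{"dx":0.8,"dy":-13,"dz":4.8,"wx":-0.18,"wy":0,"wz":0,"jaw":0.05},{"dx":1.3,"dy":-17.5,"dz":6.4,"wx":-0.24,"wy":0,"wz":0,"jaw":0.05},{"dx":1.8,"dy":-22,"dz":8.1,"wx":-0.3,"wy":0,"wz":0,"jaw":0.05},{"dx":2.3,"dy":-26,"dz":9.6,"wx":-0.36,"wy":0,"wz":0,"jaw":0.05},{"dx":2.6,"dy":-29,"dz":10.7,"wx":-0.4,"wy":0,"wz":0,"jaw":0.05},{"dx":2.8,"dy":-30.8,"dz":11.3,"wx":-0.424,"wy":-0.004,"wz":-0.002,"jaw":0.05},{"dx":2.8,"dy":-30.8,"dz":11.3,"wx":-0.424,"wy":-0.004,"wz":-0.002,"jaw":0.05}]}}

```text
clock: 8.4
ee_pos: [0.5024, 0.0057, 0.1284]
ee_rot: [2.003, 0.396, -2.014]
force: [-1.3, -0.7, -1.6]
finger_gap: 0.0508
```

Run:
```python
from bench import bot, snapshot
from h import *
w=snapshot("wrist");st=bot.state();T=wT(st)
print(st["clock"],st["ee_pos"],st["force"],st["finger_gap"])
cv2.imwrite("pics/w5.png",cv2.resize(w["color"][:,:,::-1],(800,600),interpolation=cv2.INTER_CUBIC))
z=st["ee_pos"][2]+.0112
x0,x1,y0,y1=.4,.62,-.1,.1
img=rectify(w,T,x0,x1,y0,y1,z)
P=sorted(pockets(img,x1,y1,amax=1300e-6,amin=500e-6),key=lambda p:p[0][0])
c=np.mean([p[0] for p in P],0);d=P[-1][0]-P[0][0];print(len(P),[p[0] for p in P],np.degrees(np.arctan2(d[1],d[0])))
N=np.load("nest.npy");a=np.radians(N[2]);q=c-N[:2]/1e3;print("in nest mm",np.array([[np.cos(a),np.sin(a)],[-np.sin(a),np.cos(a)]])@q*1e3)
delta(st,[.5043,.0039,.05],-67.9)
```

```text
8.45 [0.50340438 0.00448367 0.12882891] [-0.35133604 -0.39885759 -1.38588943] 0.05084849665224233
3 [array([ 0.48066568, -0.00609763]), array([0.50975596, 0.0059415 ]), array([0.53930103, 0.01794748])] 22.29748826655353
in nest mm [-10.74752079  -7.09669262]
cm [ 7.88  0.09 -0.09] w [0.002 0.004 0.001]
```

View pics/w5.png

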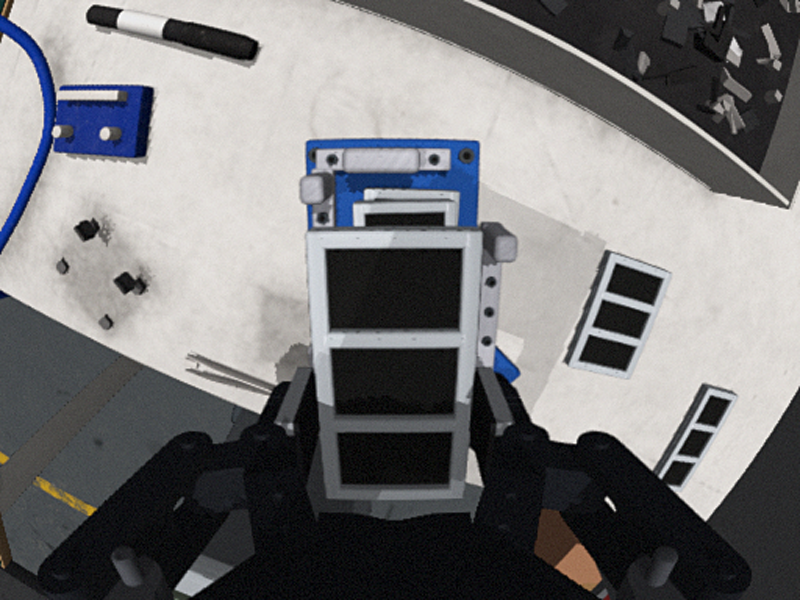

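Held carrier sits square over the nest, with the end stop ahead at (382,160). I'll lower it.

{"op": "servo_tool", "data": {"moves": [{"dx":2,"dy":0.05,"dz":-0.05,"wx":0,"wy":0,"wz":0,"jaw":0.05},{"dx":4.5,"dy":0.05,"dz":-0.05,"wx":0.002,"wy":0.003,"wz":0,"jaw":0.05},{"dx":6.5,"dy":0.05,"dz":-0.05,"wx":0.002,"wy":0.003,"wz":0,"jaw":0.05},{"dx":7.8,"dy":0.05,"dz":-0.05,"wx":0.002,"wy":0.003,"wz":0,"jaw":0.05},{"dx":8.2,"dy":0.05,"dz":-0.05,"wx":0.002,"wy":0.003,"wz":0,"jaw":0.05},{"dx":8.2,"dy":0.05,"dz":-0.05,"wx":0.002,"wy":0.003,"wz":0,"jaw":0.05}]}}

```text
clock: 9.05
ee_pos: [0.5036, 0.0033, 0.0461]
ee_rot: [2.009, 0.392, -2.014]
force: [-0.6, 0.2, -0.7]
finger_gap: 0.0507
```

Run:
```python
from bench import bot, snapshot
from h import *
w=snapshot("wrist");st=bot.state();T=wT(st)
print(st["clock"],st["ee_pos"],st["force"],st["ft_torque"],st["finger_gap"])
cv2.imwrite("pics/w6.png",cv2.resize(w["color"][:,:,::-1],(800,600),interpolation=cv2.INTER_CUBIC))
```

```text
9.1 [0.50406055 0.00349583 0.04679394] [-0.67556143 -1.65856285 -0.5514398 ] [ 0.02644733 -0.00652631 -0.03462383] 0.05095396718400093
```

View pics/w6.png

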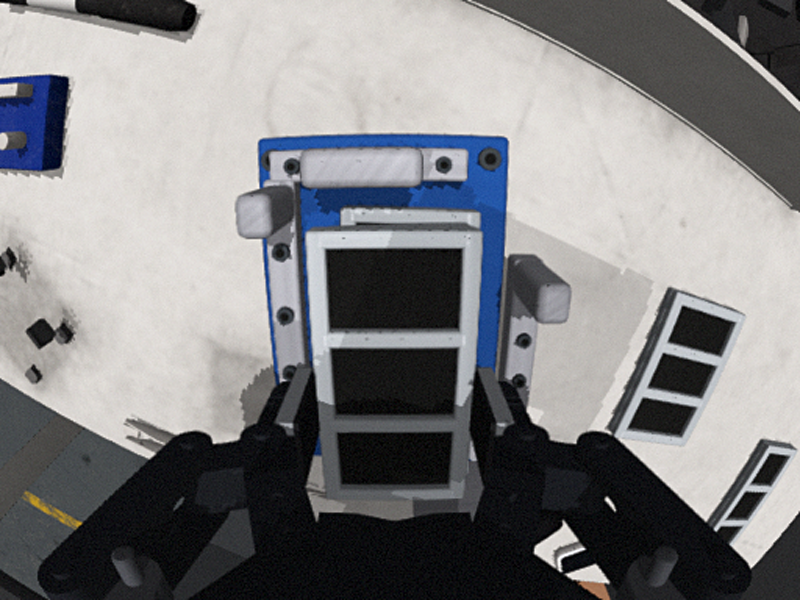

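{"op": "servo_tool", "data": {"moves": [{"dx":0.2,"dy":0,"dz":0,"wx":0,"wy":0,"wz":0,"jaw":0.05},{"dx":0.35,"dy":0,"dz":0,"wx":0,"wy":0,"wz":0,"jaw":0.05},{"dx":0.5,"dy":0,"dz":0,"wx":0,"wy":0,"wz":0,"jaw":0.05},{"dx":0.55,"dy":0,"dz":0,"wx":0,"wy":0,"wz":0,"jaw":0.05},{"dx":0.55,"dy":0,"dz":0,"wx":0,"wy":0,"wz":0,"jaw":0.05}]}}

```text
clock: 9.6
ee_pos: [0.504, 0.0036, 0.0414]
ee_rot: [2.01, 0.392, -2.012]
force: [0.6, 0.5, -0.8]
finger_gap: 0.0508
```

{"op": "servo_tool", "data": {"moves": [{"dx":0.1,"dy":0,"dz":0,"wx":0,"wy":0,"wz":0,"jaw":0.05},{"dx":0.15,"dy":0,"dz":0,"wx":0,"wy":0,"wz":0,"jaw":0.05},{"dx":0.15,"dy":0,"dz":0,"wx":0,"wy":0,"wz":0,"jaw":0.05}]}}

```text
clock: 9.9
ee_pos: [0.504, 0.0036, 0.0398]
ee_rot: [2.01, 0.392, -2.012]
force: [-0.1, -0.7, -0.7]
finger_gap: 0.0506
```

{"op": "servo_tool", "data": {"moves": [{"dx":0.05,"dy":0,"dz":0,"wx":0,"wy":0,"wz":0,"jaw":0.05},{"dx":0.1,"dy":0,"dz":0,"wx":0,"wy":0,"wz":0,"jaw":0.05},{"dx":0.1,"dy":0,"dz":0,"wx":0,"wy":0,"wz":0,"jaw":0.05}]}}

```text
clock: 10.2
ee_pos: [0.504, 0.0036, 0.0388]
ee_rot: [2.01, 0.392, -2.012]
force: [-0.4, 0.6, -0.9]
finger_gap: 0.051
```

{"op": "servo_tool", "data": {"moves": [{"dx":0.05,"dy":0,"dz":0,"wx":0,"wy":0,"wz":0,"jaw":0.05},{"dx":0.1,"dy":0,"dz":0,"wx":0,"wy":0,"wz":0,"jaw":0.05},{"dx":0.1,"dy":0,"dz":0,"wx":0,"wy":0,"wz":0,"jaw":0.05}]}}

```text
clock: 10.5
ee_pos: [0.5045, 0.0036, 0.0387]
ee_rot: [2.011, 0.392, -2.011]
force: [-1.6, 1.3, 5.3]
finger_gap: 0.0509
```

Contact at 5.3 N. I'll open only partly, then rise.

{"op": "servo_tool", "data": {"moves": [{"dx":0,"dy":0,"dz":0,"wx":0,"wy":0,"wz":0,"jaw":-0.3},{"dx":0,"dy":0,"dz":0,"wx":0,"wy":0,"wz":0,"jaw":-0.45},{"dx":0,"dy":0,"dz":0,"wx":0,"wy":0,"wz":0,"jaw":-0.45},{"dx":-1,"dy":0,"dz":0,"wx":0,"wy":0,"wz":0,"jaw":-0.45},{"dx":-3,"dy":0,"dz":0,"wx":0,"wy":0,"wz":0,"jaw":-0.45},{"dx":-7,"dy":0,"dz":0,"wx":0,"wy":0,"wz":0,"jaw":-0.45},{"dx":-11,"dy":0,"dz":0,"wx":0,"wy":0,"wz":0,"jaw":-0.45},{"dx":-14,"dy":0,"dz":0,"wx":0,"wy":0,"wz":0,"jaw":-0.45},{"dx":-14,"dy":0,"dz":0,"wx":0,"wy":0,"wz":0,"jaw":-0.45}]}}

```text
clock: 11.4
ee_pos: [0.5073, 0.0035, 0.1838]
ee_rot: [2.021, 0.389, -1.999]
force: [0.8, -0.5, -0.2]
finger_gap: 0.0618
```

Run:
```python
from bench import bot, snapshot
from h import *
w=snapshot("wrist");st=bot.state();T=wT(st)
print(st["clock"],st["joints"].round(2),st["ee_pos"],st["force"],st["finger_gap"])
np.save("w7.npy",w["color"]);np.save("T7.npy",T)
cv2.imwrite("pics/w7.png",cv2.resize(w["color"][:,:,::-1],(800,600),interpolation=cv2.INTER_CUBIC))
x0,x1,y0,y1=.4,.62,-.1,.1
img=rectify(w,T,x0,x1,y0,y1,.05)
P=sorted(pockets(img,x1,y1,amax=1300e-6,amin=500e-6),key=lambda p:p[0][0])
c=np.mean([p[0] for p in P],0);d=P[-1][0]-P[0][0];print(len(P),[p[0].round(4) for p in P],np.degrees(np.arctan2(d[1],d[0])))
N=np.load("nest.npy");a=np.radians(N[2]);q=c-N[:2]/1e3;print("in nest mm",np.array([[np.cos(a),np.sin(a)],[-np.sin(a),np.cos(a)]])@q*1e3)
s=snapshot("top");cv2.imwrite("pics/top1.png",cv2.resize(s["color"][150:270,200:390,::-1],None,fx=4.2,fy=4.2,interpolation=cv2.INTER_CUBIC))
```

```text
11.45 [-0.02  0.25  1.8   0.    1.09  1.17] [0.50570807 0.003529   0.181341  ] [0.49595057 0.43724102 0.39095927] 0.061807375362273716
3 [array([ 0.4803, -0.0066]), array([0.5092, 0.0053]), array([0.538, 0.017])] 22.205862508279946
in nest mm [-11.69181947  -7.46973707]
```

View pics/w7.png

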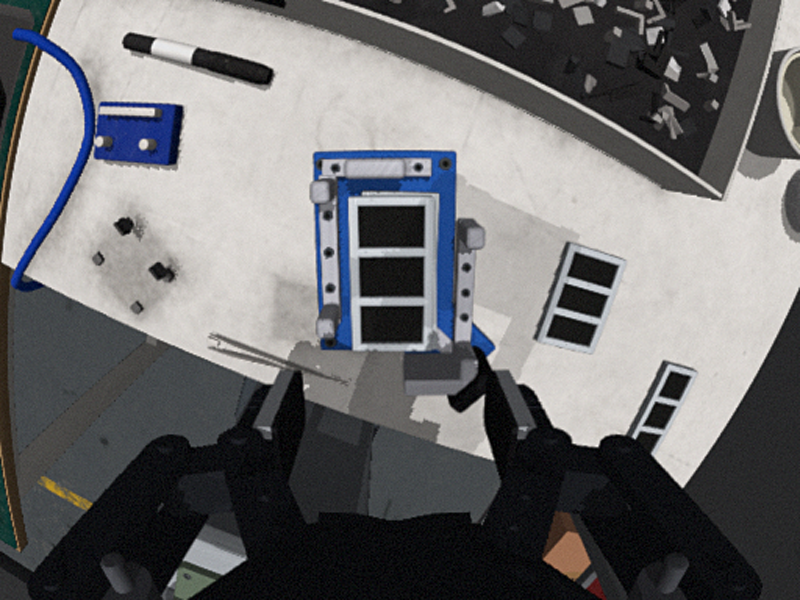

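Carrier_a lies square to the nest on the pile, at nest (-12,-7) mm. Next I'll locate the thumb pad, black at (470,385).

Run:
```python
from bench import bot, snapshot
from h import *
w=dict(snapshot("wrist"))
N=np.load("nest.npy");a=np.radians(N[2]);Rn=np.array([[np.cos(a),-np.sin(a)],[np.sin(a),np.cos(a)]])
x0,x1,y0,y1=.40,.52,-.14,-.02;res=.0003
ims=[]
for k in ("1","7"):
  w["color"]=np.load(f"w{k}.npy");T=np.load(f"T{k}.npy");print("cam",(T@w["hand_eye"])[:3,3].round(3))
  for z in (.06,.011):
    im=rectify(w,T,x0,x1,y0,y1,z,res=res)
    o=im.copy()
    # diag grid lines: draw nest diag through points
    for t in (-85,-67),(-91,-67):
        p=N[:2]/1e3+Rn@(np.array(t)/1e3);cv2.circle(o,(int((y1-p[1])/res),int((x1-p[0])/res)),3,(255,0,0),-1)
    ims.append(o)
    g=cv2.cvtColor(im,cv2.COLOR_RGB2GRAY);m=(g<50).astype(np.uint8)
    for c in cv2.findContours(m,cv2.RETR_EXTERNAL,cv2.CHAIN_APPROX_NONE)[0]:
        if cv2.contourArea(c)*res*res>2e-4:
            r=cv2.minAreaRect(c);p=np.array([x1-r[0][1]*res,y1-r[0][0]*res]);print(k,z,p.round(4),np.array(r[1])*res*1e3,r[2],"nest",(Rn.T@(p-N[:2]/1e3)*1e3).round(1))
cv2.imwrite("pics/pad.png",np.vstack([np.hstack(ims[:2]),np.hstack(ims[2:])])[:,:,::-1])
```

```text
cam [ 0.578 -0.168  0.46 ]
1 0.06 [ 0.4648 -0.0802] [20.44441681 46.32491913] 23.198589324951172 nest [-85.1 -69.6]
1 0.06 [ 0.4865 -0.0258] [22.88671646 22.09887543] 66.80140686035156 nest [-44.4 -27.6]
1 0.011 [ 0.451  -0.0694] [23.04427872 52.07613373] 23.198591232299805 nest [-93.9 -54.4]
1 0.011 [ 0.5113 -0.1324] [17.4 15.3] 90.0 nest [ -62.  -135.6]
cam [0.578 0.032 0.325]
7 0.06 [ 0.4491 -0.1016] [119.49356689  52.06859436] 36.06044006347656 nest [-107.8  -83.5]
7 0.011 [ 0.4305 -0.1016] [97.66647034 42.87882385] 40.23635482788086 nest [-125.   -76.4]
7 0.011 [ 0.4713 -0.0238] [28.12973557 18.39352455] 69.59011840820312 nest [-57.8 -20. ]
7 0.011 [ 0.5112 -0.1322] [17.73423729 17.94636955] 81.8698959350586 nest [ -62.  -135.4]
```

View pics/pad.png

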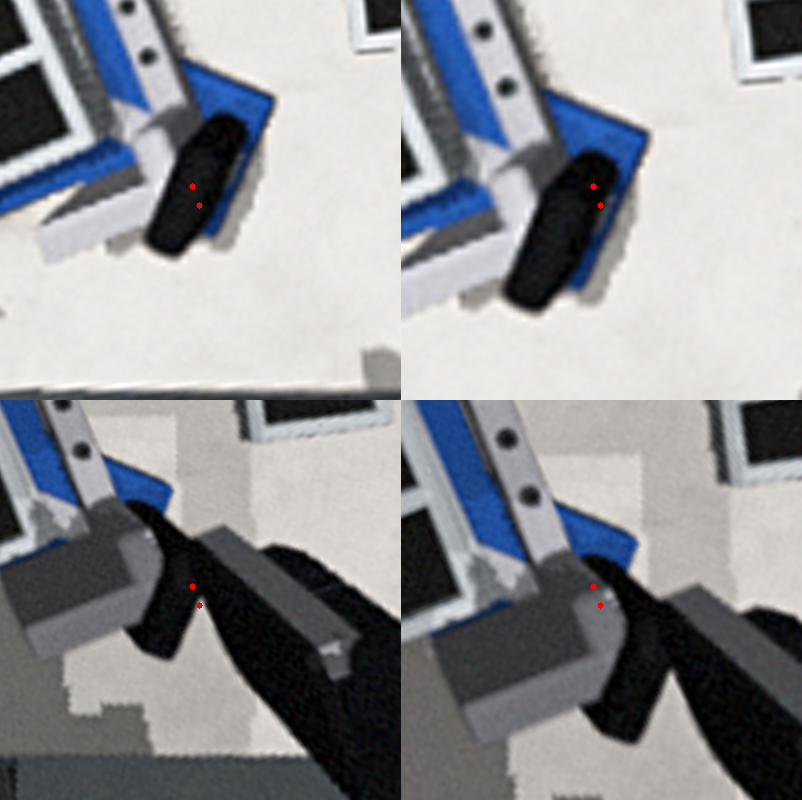

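Run:
```python
from bench import bot
from h import *
N=np.load("nest.npy");a=np.radians(N[2]);Rn=np.array([[np.cos(a),-np.sin(a)],[np.sin(a),np.cos(a)]])
d=np.array([np.cos(a+np.pi/4),np.sin(a+np.pi/4)])
r=N[:2]/1e3+Rn@[-.0922,-.0682]; p=r-d*.038; print("rear",r,"pre",p,"contact",r-.011*d,"home",r+.029*d,"d",d)
st=bot.state();print(st["ee_pos"]);delta(st,[p[0],p[1],.12],N[2]+45-90)
```

```text
rear [ 0.45774984 -0.08152064] pre [ 0.44309218 -0.11657992] contact [ 0.45350683 -0.09166938] home [ 0.46893595 -0.05476488] d [0.3857279  0.92261259]
[0.50380707 0.00354244 0.17841956]
cm [ 5.84  8.86 10.13] w [-0.79   0.     0.001]
```

{"op": "servo_tool", "data": {"moves": [{"dx":0,"dy":1.5,"dz":1.7,"wx":-0.13,"wy":0,"wz":0,"jaw":0.2},{"dx":0,"dy":3,"dz":3.4,"wx":-0.26,"wy":0,"wz":0,"jaw":1},{"dx":1,"dy":4.5,"dz":5.1,"wx":-0.39,"wy":0,"wz":0,"jaw":1},{"dx":2,"dy":6,"dz":6.8,"wx":-0.52,"wy":0,"wz":0,"jaw":1},{"dx":3.5,"dy":7.5,"dz":8.5,"wx":-0.65,"wy":0,"wz":0,"jaw":1},{"dx":5,"dy":8.9,"dz":10.1,"wx":-0.79,"wy":0,"wz":0,"jaw":1},{"dx":5.8,"dy":8.9,"dz":10.1,"wx":-0.79,"wy":0,"wz":0,"jaw":1},{"dx":5.8,"dy":8.9,"dz":10.1,"wx":-0.79,"wy":0,"wz":0,"jaw":1}]}}

```text
clock: 12.35
ee_pos: [0.4422, -0.1164, 0.1186]
ee_rot: [1.496, 0.997, -1.501]
force: [-0.6, -0.1, 1.1]
finger_gap: 0.0003
```

Run:
```python
from bench import bot, snapshot
from h import *
w=snapshot("wrist");st=bot.state();T=wT(st)
print(st["clock"],st["joints"].round(2),st["ee_pos"],st["force"],st["finger_gap"])
o=w["color"].copy()
for P in ([.45775,-.08152,.06],[.45775,-.08152,.036]):
    u=wproj(w,T,P);print(u*1.5625)
cv2.imwrite("pics/w8.png",cv2.resize(w["color"][:,:,::-1],(800,600),interpolation=cv2.INTER_CUBIC))
delta(st,[.4431,-.1166,.022],-22.7)
```

```text
12.4 [-0.28  0.25  1.98  0.    0.91  0.12] [ 0.44317736 -0.11631837  0.11950556] [-0.33268397 -0.50798099  0.01429373] 0.00021655154692608121
[392.6144898  242.59009691]
[392.88512838 233.14696151]
cm [9.75 0.03 0.03] w [-0.002 -0.     0.003]
```

View pics/w8.png

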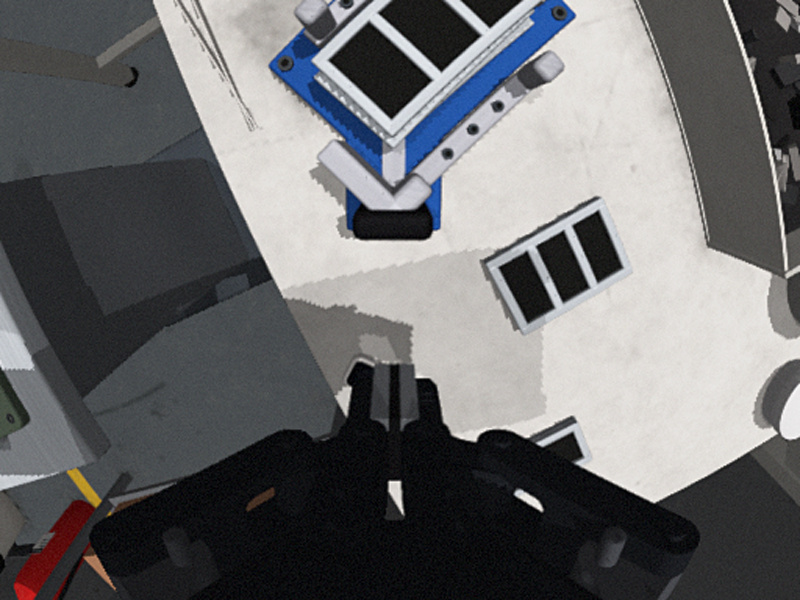

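The pad's rear edge shows at (393,240), as predicted, centred ahead of the shut fingers. I'll descend behind it.

{"op": "servo_tool", "data": {"moves": [{"dx":2.5,"dy":0,"dz":0,"wx":0,"wy":0,"wz":0,"jaw":1},{"dx":5.5,"dy":0,"dz":0,"wx":0,"wy":0,"wz":0,"jaw":1},{"dx":8,"dy":0,"dz":0,"wx":0,"wy":0,"wz":0,"jaw":1},{"dx":9.4,"dy":0,"dz":0,"wx":0,"wy":0,"wz":0,"jaw":1},{"dx":9.7,"dy":0,"dz":0,"wx":0,"wy":0,"wz":0,"jaw":1},{"dx":9.7,"dy":0,"dz":0,"wx":0,"wy":0,"wz":0,"jaw":1}]}}

```text
clock: 13.0
ee_pos: [0.4435, -0.1157, 0.0226]
ee_rot: [1.496, 0.996, -1.498]
force: [-0.2, 1.0, 0.1]
finger_gap: 0.0002
```

Run:
```python
from bench import bot, snapshot
from h import *
w=snapshot("wrist");st=bot.state();T=wT(st)
print(st["clock"],st["ee_pos"],st["force"])
cv2.imwrite("pics/w9.png",cv2.resize(w["color"][:,:,::-1],(800,600),interpolation=cv2.INTER_CUBIC))
delta(st,[.4535,-.0917,.022],-22.7)
delta(st,[.4689,-.0548,.022],-22.7)
```

```text
13.05 [ 0.44387153 -0.11592342  0.02312528] [-1.04982486 -0.32325687  0.13070577]
cm [ 0.11 -0.05 -2.61] w [-0.002 -0.     0.002]
cm [ 0.12 -0.06 -6.6 ] w [-0.002 -0.     0.002]
```

View pics/w9.png

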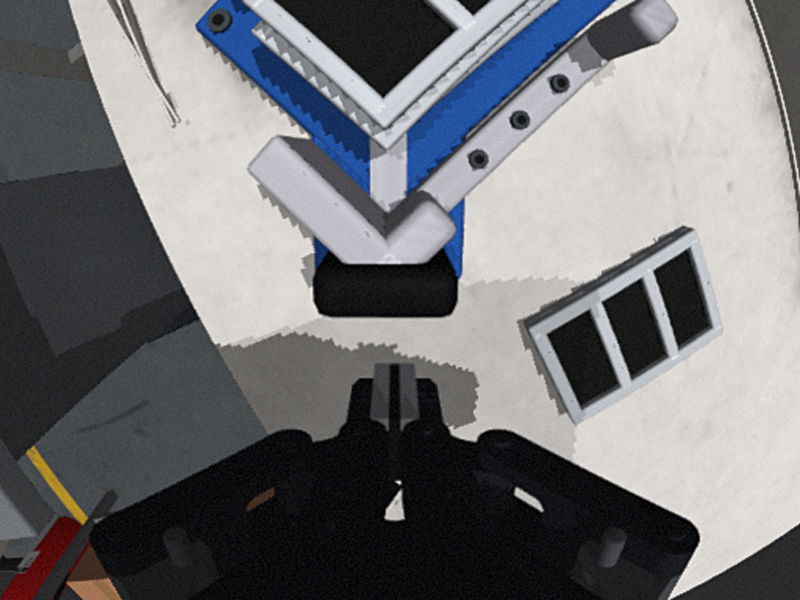

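{"op": "servo_tool", "data": {"moves": [{"dx":0.1,"dy":-0.03,"dz":-0.8,"wx":0,"wy":0,"wz":0,"jaw":1},{"dx":0.1,"dy":-0.05,"dz":-1.6,"wx":0,"wy":0,"wz":0,"jaw":1},{"dx":0.1,"dy":-0.05,"dz":-2.2,"wx":0,"wy":0,"wz":0,"jaw":1},{"dx":0.1,"dy":-0.05,"dz":-2.4,"wx":0,"wy":0,"wz":0,"jaw":1},{"dx":0.1,"dy":-0.05,"dz":-2.6,"wx":0,"wy":0,"wz":0,"jaw":1},{"dx":0.1,"dy":-0.05,"dz":-2.8,"wx":0,"wy":0,"wz":0,"jaw":1}]}}

```text
clock: 13.65
ee_pos: [0.4543, -0.0899, 0.0222]
ee_rot: [1.496, 0.995, -1.497]
force: [-0.8, -2.5, 0.7]
finger_gap: -0.0
```

{"op": "servo_tool", "data": {"moves": [{"dx":0,"dy":0,"dz":-0.2,"wx":0,"wy":0,"wz":0,"jaw":1},{"dx":0,"dy":0,"dz":-0.4,"wx":0,"wy":0,"wz":0,"jaw":1},{"dx":0,"dy":0,"dz":-0.6,"wx":0,"wy":0,"wz":0,"jaw":1},{"dx":0,"dy":0,"dz":-0.8,"wx":0,"wy":0,"wz":0,"jaw":1},{"dx":0,"dy":0,"dz":-1,"wx":0,"wy":0,"wz":0,"jaw":1},{"dx":0,"dy":0,"dz":-1.2,"wx":0,"wy":0,"wz":0,"jaw":1},{"dx":0,"dy":0,"dz":-1.4,"wx":0,"wy":0,"wz":0,"jaw":1},{"dx":0,"dy":0,"dz":-1.6,"wx":0,"wy":0,"wz":0,"jaw":1},{"dx":0,"dy":0,"dz":-1.8,"wx":0,"wy":0,"wz":0,"jaw":1}]}}

```text
clock: 14.55
ee_pos: [0.4613, -0.0732, 0.0222]
ee_rot: [1.495, 0.995, -1.497]
force: [-0.7, -2.8, -0.2]
finger_gap: -0.0004
```

Run:
```python
from bench import bot, snapshot
from h import *
w=snapshot("wrist");st=bot.state();T=wT(st)
print(st["clock"],st["ee_pos"],st["force"])
cv2.imwrite("pics/w10.png",cv2.resize(w["color"][:,:,::-1],(800,600),interpolation=cv2.INTER_CUBIC))
delta(st,[.4689,-.0548,.022],-22.7)
```

```text
14.6 [ 0.46142137 -0.0729885   0.02219407] [ 0.16537479 -1.61964387  1.06682802]
cm [ 0.02 -0.02 -1.97] w [-0.002 -0.     0.002]
```

View pics/w10.png

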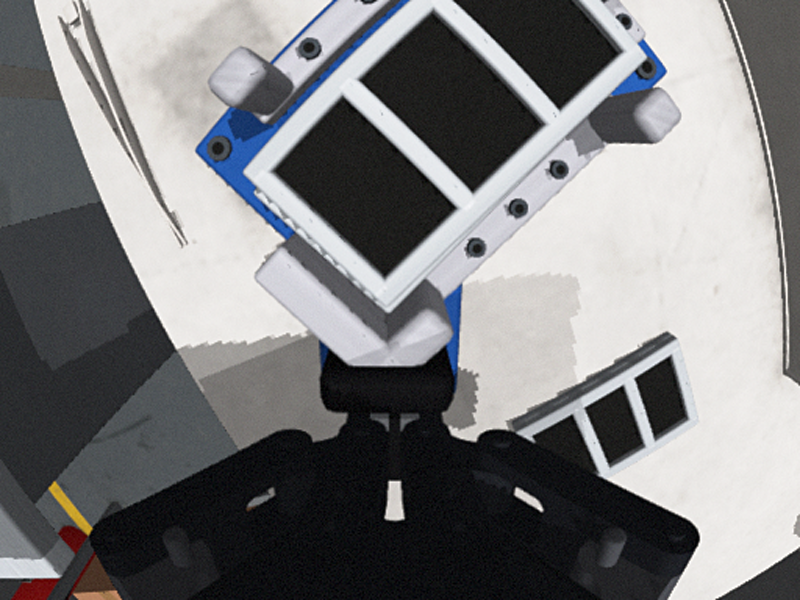

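The slide is moving with the fingers, and its corner is now just behind the pile at (390,300).

{"op": "servo_tool", "data": {"moves": [{"dx":0,"dy":0,"dz":-0.2,"wx":0,"wy":0,"wz":0,"jaw":1},{"dx":0,"dy":0,"dz":-0.4,"wx":0,"wy":0,"wz":0,"jaw":1},{"dx":0,"dy":0,"dz":-0.6,"wx":0,"wy":0,"wz":0,"jaw":1},{"dx":0,"dy":0,"dz":-0.8,"wx":0,"wy":0,"wz":0,"jaw":1},{"dx":0,"dy":0,"dz":-1,"wx":0,"wy":0,"wz":0,"jaw":1},{"dx":0,"dy":0,"dz":-1.2,"wx":0,"wy":0,"wz":0,"jaw":1},{"dx":0,"dy":0,"dz":-1.4,"wx":0,"wy":0,"wz":0,"jaw":1},{"dx":0,"dy":0,"dz":-1.6,"wx":0,"wy":0,"wz":0,"jaw":1}]}}

```text
clock: 15.4
ee_pos: [0.4677, -0.0581, 0.0222]
ee_rot: [1.495, 0.995, -1.497]
force: [-0.6, -4.3, 0.7]
finger_gap: 0.0003
```

{"op": "servo_tool", "data": {"moves": [{"dx":0,"dy":0,"dz":-0.1,"wx":0,"wy":0,"wz":0,"jaw":1},{"dx":0,"dy":0,"dz":-0.2,"wx":0,"wy":0,"wz":0,"jaw":1},{"dx":0,"dy":0,"dz":-0.3,"wx":0,"wy":0,"wz":0,"jaw":1},{"dx":0,"dy":0,"dz":-0.3,"wx":0,"wy":0,"wz":0,"jaw":1}]}}

```text
clock: 15.8
ee_pos: [0.4689, -0.0553, 0.0222]
ee_rot: [1.496, 0.995, -1.497]
force: [-0.7, -3.1, 0.3]
finger_gap: 0.0004
```

{"op": "servo_tool", "data": {"moves": [{"dx":0,"dy":0,"dz":-0.1,"wx":0,"wy":0,"wz":0,"jaw":1},{"dx":0,"dy":0,"dz":-0.2,"wx":0,"wy":0,"wz":0,"jaw":1},{"dx":0,"dy":0,"dz":-0.2,"wx":0,"wy":0,"wz":0,"jaw":1}]}}

```text
clock: 16.1
ee_pos: [0.4694, -0.0542, 0.0222]
ee_rot: [1.493, 0.995, -1.497]
force: [-2.2, -8.3, 1.9]
finger_gap: 0.0001
```

{"op": "servo_tool", "data": {"moves": [{"dx":0,"dy":0,"dz":-0.15,"wx":0,"wy":0,"wz":0,"jaw":1},{"dx":0,"dy":0,"dz":-0.25,"wx":0,"wy":0,"wz":0,"jaw":1},{"dx":0,"dy":0,"dz":-0.25,"wx":0,"wy":0,"wz":0,"jaw":1}]}}

```text
clock: 16.4
ee_pos: [0.4693, -0.0542, 0.0223]
ee_rot: [1.488, 0.995, -1.498]
force: [-4.0, -17.5, 2.9]
finger_gap: -0.0002
```

Run:
```python
from bench import bot, snapshot
from h import *
w=snapshot("wrist");st=bot.state();T=wT(st)
print(st["clock"],st["ee_pos"],st["force"])
cv2.imwrite("pics/w11.png",cv2.resize(w["color"][:,:,::-1],(800,600),interpolation=cv2.INTER_CUBIC))
```

```text
16.45 [ 0.46933678 -0.05420013  0.0222607 ] [ -4.69364479 -17.30454715   2.30695943]
```

View pics/w11.png

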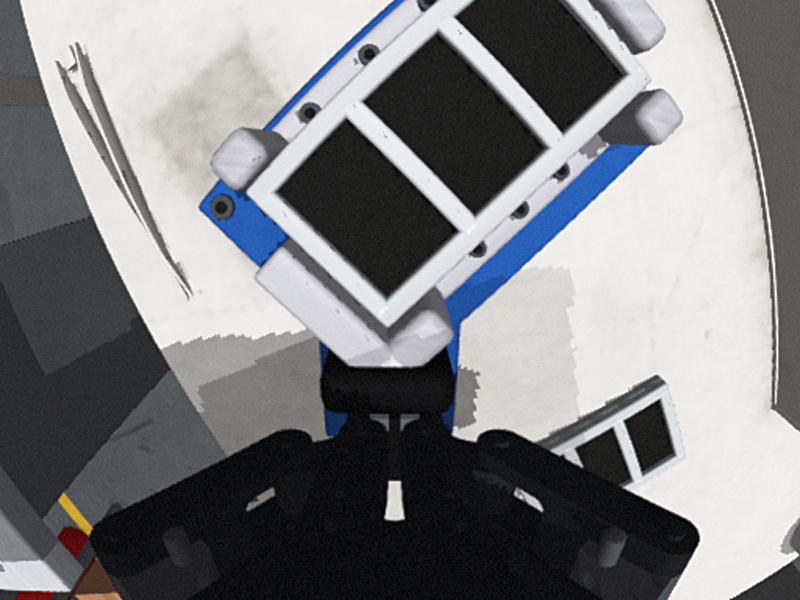

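{"op": "servo_tool", "data": {"moves": [{"dx":0,"dy":0,"dz":-0.15,"wx":0,"wy":0,"wz":0,"jaw":1},{"dx":0,"dy":0,"dz":-0.25,"wx":0,"wy":0,"wz":0,"jaw":1}]}}

```text
clock: 16.65
ee_pos: [0.4693, -0.0543, 0.0223]
ee_rot: [1.482, 0.994, -1.499]
force: [-4.2, -21.8, 3.7]
finger_gap: 0.0001
```

Hard stop: no movement at 22 N. I'll back off and lift so I can inspect.

{"op": "servo_tool", "data": {"moves": [{"dx":0,"dy":0,"dz":0.5,"wx":0,"wy":0,"wz":0,"jaw":1},{"dx":0,"dy":0,"dz":1.5,"wx":0,"wy":0,"wz":0,"jaw":1},{"dx":0,"dy":0,"dz":3,"wx":0,"wy":0,"wz":0,"jaw":1},{"dx":-2,"dy":0,"dz":3.5,"wx":0,"wy":0,"wz":0,"jaw":1},{"dx":-6,"dy":0,"dz":3.5,"wx":0,"wy":0,"wz":0,"jaw":1},{"dx":-11,"dy":0,"dz":3.5,"wx":0,"wy":0,"wz":0,"jaw":1},{"dx":-15,"dy":0,"dz":3.5,"wx":0,"wy":0,"wz":0,"jaw":1},{"dx":-18,"dy":0,"dz":3.5,"wx":0,"wy":0,"wz":0,"jaw":1},{"dx":-18,"dy":0,"dz":3.5,"wx":0,"wy":0,"wz":0,"jaw":1}]}}

```text
clock: 17.55
ee_pos: [0.4595, -0.0853, 0.2069]
ee_rot: [1.487, 0.987, -1.491]
force: [0.2, -0.5, 0.3]
finger_gap: 0.0002
```

Run:
```python
from bench import bot, snapshot
from h import *
w=snapshot("wrist");st=bot.state();T=wT(st)
print(st["clock"],st["ee_pos"],st["force"])
N=np.load("nest.npy");a=np.radians(N[2]);Rn=np.array([[np.cos(a),-np.sin(a)],[np.sin(a),np.cos(a)]])
x0,x1,y0,y1=.4,.62,-.1,.12
img=rectify(w,T,x0,x1,y0,y1,.05)
P=sorted(pockets(img,x1,y1,amax=1300e-6,amin=500e-6),key=lambda p:p[0][0])
c=np.mean([p[0] for p in P],0);d=P[-1][0]-P[0][0];print(len(P),"yaw",np.degrees(np.arctan2(d[1],d[0])),"nest mm",Rn.T@(c-N[:2]/1e3)*1e3)
cv2.imwrite("pics/w12.png",cv2.resize(w["color"][:,:,::-1],(800,600),interpolation=cv2.INTER_CUBIC))
# nest-aligned rectification at z=.056 with expected home outlines
res=.0003
im=rectify(w,T,x0,x1,y0,y1,.056,res=res);o=im.copy()
for (aa,b,cc,dd) in [(36,50,26.6,38.6),(-50,-36,26.6,38.6),(50.6,62.6,-18,18),(-63,-50.6,-39,10),(36,50,-39,-26.6)]:
    q=np.array([[aa,cc],[b,cc],[b,dd],[aa,dd]])/1e3@Rn.T+N[:2]/1e3
    cv2.polylines(o,[np.stack([(y1-q[:,1])/res,(x1-q[:,0])/res],1).astype(np.int32)],True,(255,0,0),1)
cv2.imwrite("pics/ov12.png",o[:,:,::-1])
s=snapshot("top");cv2.imwrite("pics/top2.png",cv2.resize(s["color"][150:270,200:390,::-1],None,fx=4.2,fy=4.2,interpolation=cv2.INTER_CUBIC))
```

```text
17.6 [ 0.45798776 -0.08504275  0.20442528] [-0.59050357  0.07424903 -0.33796187]
3 yaw 21.998662685028663 nest mm [-1.98906891  2.96754474]
```

View pics/w12.png

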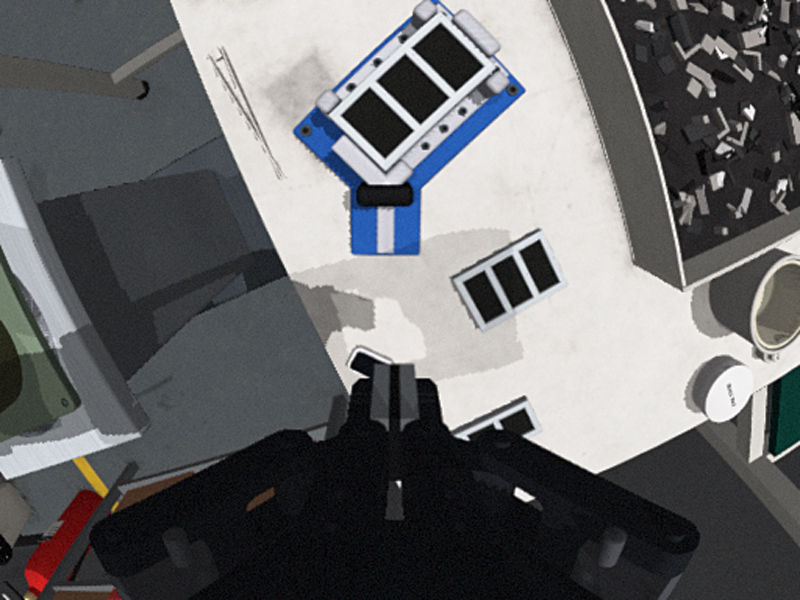

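View pics/ov12.png

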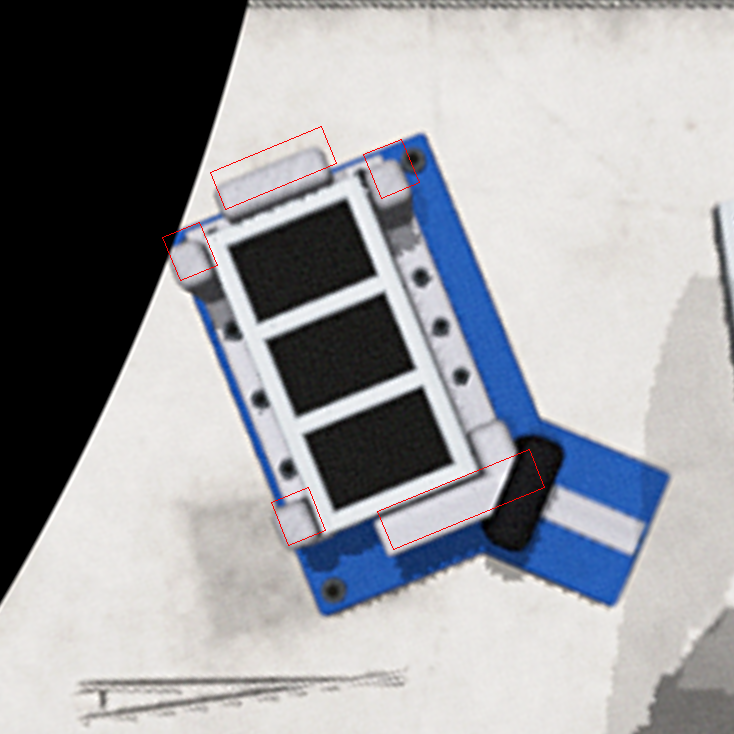

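View pics/top2.png

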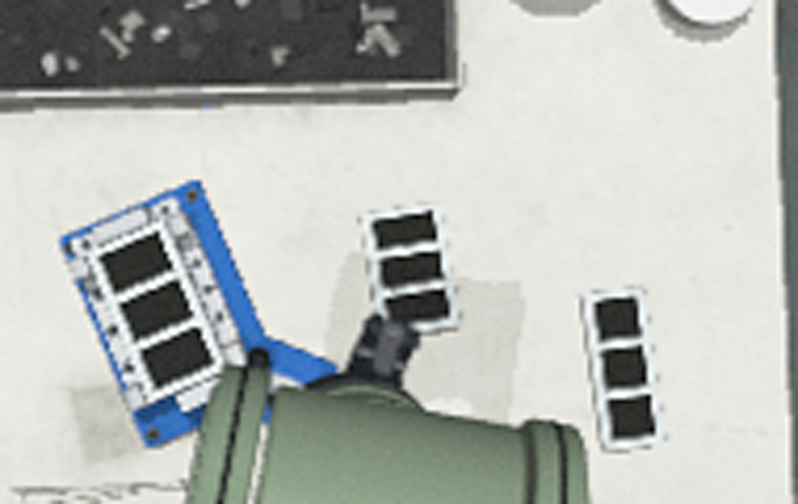

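{"op": "servo_tool", "data": {"moves": [{"dx":0,"dy":0.4,"dz":-2.5,"wx":0,"wy":0,"wz":0,"jaw":1},{"dx":0,"dy":0.9,"dz":-5,"wx":0,"wy":0,"wz":0,"jaw":1},{"dx":0,"dy":1.4,"dz":-7.6,"wx":0,"wy":0,"wz":0,"jaw":1},{"dx":0,"dy":1.4,"dz":-7.6,"wx":0,"wy":0,"wz":0,"jaw":1},{"dx":0,"dy":1.4,"dz":-7.6,"wx":0,"wy":0,"wz":0,"jaw":1},{"dx":0,"dy":1.4,"dz":-7.6,"wx":0,"wy":0,"wz":0,"jaw":1}]}}

```text
clock: 18.25
ee_pos: [0.4977, -0.0204, 0.2008]
ee_rot: [1.481, 0.995, -1.501]
force: [-0.1, -0.3, 0.3]
finger_gap: 0.0001
```

Run:
```python
from bench import bot, snapshot
from h import *
st=bot.state();w=snapshot("wrist");T=wT(st)
print(st["clock"],st["ee_pos"],st["qvel"].round(3))
N=np.load("nest.npy");a=np.radians(N[2]);Rn=np.array([[np.cos(a),-np.sin(a)],[np.sin(a),np.cos(a)]])
x0,x1,y0,y1=.42,.61,-.09,.11
img=rectify(w,T,x0,x1,y0,y1,.05)
P=sorted(pockets(img,x1,y1,amax=1300e-6,amin=500e-6),key=lambda p:p[0][0])
c=np.mean([p[0] for p in P],0);d=P[-1][0]-P[0][0];print(len(P),"yaw",np.degrees(np.arctan2(d[1],d[0])),"nest mm",Rn.T@(c-N[:2]/1e3)*1e3)
cv2.imwrite("pics/w13.png",cv2.resize(w["color"][:,:,::-1],(800,600),interpolation=cv2.INTER_CUBIC))
res=.0003
im=rectify(w,T,x0,x1,y0,y1,.056,res=res);o=im.copy()
for (aa,b,cc,dd) in [(36,50,26.6,38.6),(-50,-36,26.6,38.6),(50.6,62.6,-18,18),(-62.6,-50.6,-39,10),(36,50,-38.6,-26.6)]:
    q=np.array([[aa,cc],[b,cc],[b,dd],[aa,dd]])/1e3@Rn.T+N[:2]/1e3
    cv2.polylines(o,[np.stack([(y1-q[:,1])/res,(x1-q[:,0])/res],1).astype(np.int32)],True,(255,0,0),1)
cv2.imwrite("pics/ov13.png",o[:,:,::-1])
```

```text
18.25 [ 0.49767619 -0.02039337  0.20084562] [-0.007 -0.011 -0.007  0.001  0.001  0.002]
3 yaw 21.94574398417997 nest mm [0.7893078  1.97333289]
```

View pics/w13.png

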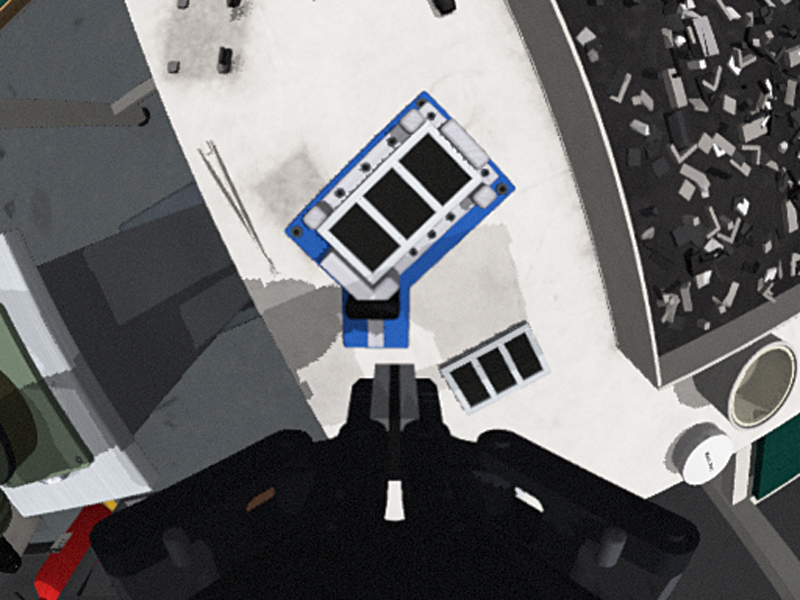

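View pics/ov13.png

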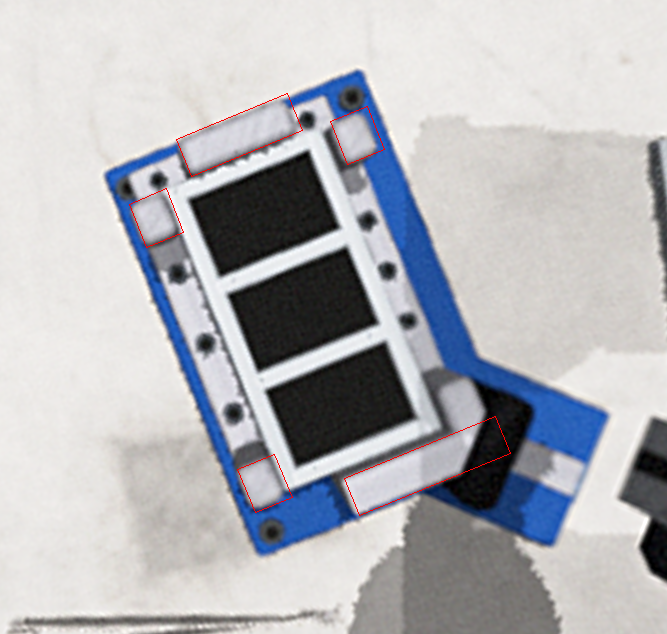

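Run:
```python
from bench import bot, snapshot
from h import *
st=bot.state();w=snapshot("wrist");T=wT(st)
x0,x1,y0,y1=.35,.62,-.3,-.09
img=rectify(w,T,x0,x1,y0,y1,.01)
for c,s,b in pockets(img,x1,y1): print(c.round(4),s.round(1))
s=snapshot("scene");cv2.imwrite("pics/sc2.png",cv2.resize(s["color"][100:330,150:400,::-1],None,fx=2.6,fy=2.6,interpolation=cv2.INTER_CUBIC))
W=w["color"][50:210,170:340,::-1];cv2.imwrite("pics/w13c.png",cv2.resize(W,None,fx=3.7,fy=3.7,interpolation=cv2.INTER_CUBIC))
```

```text
[ 0.5141 -0.144 ] [18.6 38.7]
[ 0.5387 -0.1406] [18.6 38.7]
[ 0.5631 -0.1372] [18.6 38.6]
```

View pics/sc2.png

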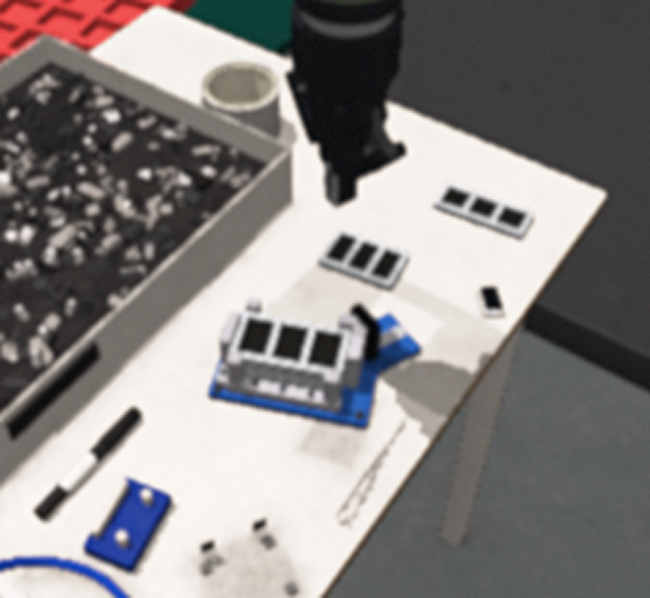

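View pics/w13c.png

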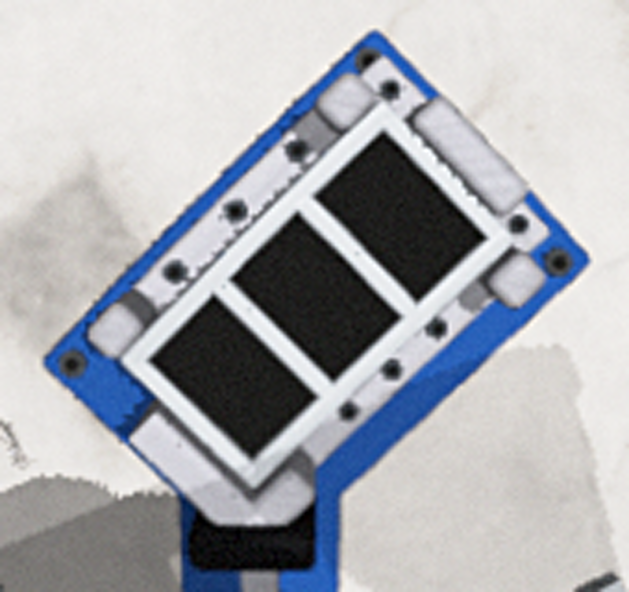

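The pile is square and flush in the close-up: its corner sits against the end stop at (470,150), the long-stop uprights, and the slide. Carrier_b hasn't moved, and the arm is clear. I'm handing the job in.

```bash
python3 -c "
from bench import workorder
print(workorder.sign_off())"
```

```text
the job is handed in; nothing more can be done
None
```

I laid carrier_a, the 100 x 52 mm one, on top of the pile and pushed the angle slide fully home. I handed the job in at about 18.4 s on the robot's clock, with the arm clear of everything.

- **Placing:** I lowered carrier_a until it touched the pile at about 5 N. Then I opened the fingers just enough to let go, so it was not dropped.
- **Slide:** I pushed the thumb pad with shut fingers until it stopped. It did not move any further at about 22 N, and the fingers ended within 1 mm of where I had calculated the home position to be.
- **Last checks:** The pictures show one square pile against both stops, and the slide's arms line up with their home outlines. I saw none of the lower carriers sticking out.
- **Other items:** Carrier_b measured within 1 mm of where it started. Carrier_c and the bystanders I could see look unmoved in the pictures, but I did not measure them again.
- **Disagreements:**
  - The last position reading put the top carrier 0.8 mm and 2.0 mm off the nest centre, with a yaw about 0.4° off my nest estimate. That is more than the 0.6 mm of play, but within the 2 mm camera calibration plus the error in my estimate of the nest position.
  - An earlier reading, taken while the arm was still settling, was off by 2–3 mm, and the stops appeared shifted too, so I disregarded it.

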